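# Reload the lacquering rack with brass finials

### The arm

A 7-joint arm with a two-finger parallel gripper is mounted at the origin on the work surface. World frame = base frame: x ahead of the robot, y to its left, z up, the work surface at z = 0. Lengths are in m, angles in degrees, forces in N, time in s.
With the tool pointing down it reaches from about 0.425 to 0.875 m from the base axis. Payload 4.7 kg.
Tool frame: the origin (TCP) lies midway between the tips of the shut fingers; the grasp point (between the pads) lies 19 mm behind it (env.grip_point_offset is the distance from the TCP to the grasp point, in m); z points along the fingers, y is the line along which they close (so a half turn about z gives the same grasp; the last joint's range is limited). The gripper opens to 87 mm and grips with 3 to 60 N. Pads are 19 mm wide; open, the fingers measure 117 mm over their backs; the gripper's body (75 mm by 190 mm) begins 51 mm behind the grasp point.
Start: joints at [-72.531, 18.392, -4.016, 83.108, 1.295, 78.541, -3.26], TCP at [0.186, 0.623, 0.223] pointing down, gripper open.
Joint ranges: [-163.93, 163.93], [-17.29, 119.83], [-79.2, 71.16], [3.27, 140.29], [-89.18, 269.18], [5.43, 117.66], [-154.24, 154.24]. Speed limits (degrees/s): [147.25, 147.25, 180, 180, 180, 180, 180].

### API

Orientations are given as [roll, pitch, yaw] about the fixed x, y, z axes, in that order (R = Rz(yaw) Ry(pitch) Rx(roll)).
In Python, from cell import env gives the robot as it stands.
- The arm moves only by the shell command python3 -m jog 'ROWS' [FORCE]. ROWS is JSON, a list of rows, each a list of 7 numbers: the shift along the tool's x, y, z in m, then the turn, a rotation vector about the tool's x, y, z in rad, then the finger opening in m, from 0 to 0.087. A call has 1 to 12 rows; each row shifts and turns the commanded pose from where the row before left it, along the tool's axes as they then stand; what a row does not reach is not made up. A row lasts 1/12 s, in which the tool goes at most 41.7 mm and 7.16 degrees, less where a joint would pass 70% of its speed; a pose out of reach is approached as far as the arm can. A call is refused whole if a number of a shift passes 0.0417 or a number of a turn 0.125, either way. A call with a gripper value outside its range is refused whole. The fingers move at their own pace and stop on an object; FORCE is the grip in N (left out, the last holds). Time passes only in rows, so rows that do not move let the fingers close. It gives the time, the measured TCP pose, the force, the opening and the grip force at its end, in the units of the state.
- env.get_obs(): the state, without advancing time (a new reading comes with each control period).
- env.read_camera(name): name is "scene" or "top" or "wrist"; returns the picture (480x640x3 uint8, blue, green, red); there is no depth.
- env.get_calibration(name): a dict with "fov_y" (degrees; the focal length in pixels is half the picture's height over the tangent of half this angle, whatever the lens; pixels are square), "cx", "cy" (the principal point, pixels), "pose" (4x4, takes a point from camera to world coordinates). Camera axes: x right, y up, looking along -z (the intrinsics and any distortion apply to the point x, -y, -z); pixel columns grow to the right and rows downward; lengths in m; the calibration is good to about 2 mm. The wrist camera is an equidistant fisheye: a pixel r from the principal point sees the ray r / f radians off the axis. A picture is of the moment at which its call begins: read the wrist's pose just before it. get_calibration takes no time and is no camera call; for the wrist camera it gives the pose at the moment of the call.
- env.sign_off(): hands the job in; it is judged then, once.
The state is a dict: "time_s": time; "qpos": joint angles; "joint_velocities": joint speeds; "effort": joint torques, N m; "tool_pos": TCP position; "tool_rot": TCP orientation; "force": force on the tool from outside, world axes, zero at the start; "wrist_torque": the same for the moment, N m; "grip_width": finger opening in m; "grasp_force": force on a finger pad.
Only numpy, scipy, OpenCV 4.12 (cv2) and the standard library are available. Lean on these libraries where they do the work, as an engineer would, in place of code of your own. Each camera call takes 0.05 s, during which the arm holds its last target. There are 200 camera calls.

### The job

Turn the rack's lever to the white mark to free the pockets, slide each dark lacquered finial out of the rack and stand it upright in the white drying tray, and slide every bright brass finial foot-first under the blue lips of a pocket, one to a pocket, until it is fully home. When all that is done, turn the lever to the red mark (60 degrees) to lock them in. Do not knock a lacquered finial over, and leave the lacquer jar and the tin where they are.

Things in the scene. Friction and masses are not known exactly. Their poses are not given: they have to be found in the camera images.
- R1: Bright raw-brass finial on a square foot 60 x 60 x 8 (edges along its x, y); round barrel, diameter 28, from 8 to 66 above the underside, thinner tip up to 96; 0.3 kg. Origin: centre of the underside, z up. Grip the barrel from above, about 45 up. Starts on the bench, up to 30 degrees askew. Three or four such are present.
- R2: Bright raw-brass finial on a square foot 60 x 60 x 8 (edges along its x, y); round barrel, diameter 28, from 8 to 66 above the underside, thinner tip up to 96; 0.3 kg. Origin: centre of the underside, z up. Grip the barrel from above, about 45 up. Starts on the bench, up to 30 degrees askew. Three or four such are present.
- R3: Bright raw-brass finial on a square foot 60 x 60 x 8 (edges along its x, y); round barrel, diameter 28, from 8 to 66 above the underside, thinner tip up to 96; 0.3 kg. Origin: centre of the underside, z up. Grip the barrel from above, about 45 up. Starts on the bench, up to 30 degrees askew. Three or four such are present.
- R4: Bright raw-brass finial on a square foot 60 x 60 x 8 (edges along its x, y); round barrel, diameter 28, from 8 to 66 above the underside, thinner tip up to 96; 0.3 kg. Origin: centre of the underside, z up. Grip the barrel from above, about 45 up. Starts on the bench, up to 30 degrees askew. Three or four such are present.
- D1: Dark red-brown, lacquered finial on a square foot 60 x 60 x 8 (edges along its x, y); round barrel, diameter 28, from 8 to 66 above the underside, thinner tip up to 96; 0.3 kg. Origin: centre of the underside, z up. Grip the barrel from above, about 45 up. One or two such are present, each seated in a pocket at the start.
- D2: Dark red-brown, lacquered finial on a square foot 60 x 60 x 8 (edges along its x, y); round barrel, diameter 28, from 8 to 66 above the underside, thinner tip up to 96; 0.3 kg. Origin: centre of the underside, z up. Grip the barrel from above, about 45 up. One or two such are present, each seated in a pocket at the start.
- D3: Dark red-brown, lacquered finial on a square foot 60 x 60 x 8 (edges along its x, y); round barrel, diameter 28, from 8 to 66 above the underside, thinner tip up to 96; 0.3 kg. Origin: centre of the underside, z up. Grip the barrel from above, about 45 up. One or two such are present, each seated in a pocket at the start.
- D4: Dark red-brown, lacquered finial on a square foot 60 x 60 x 8 (edges along its x, y); round barrel, diameter 28, from 8 to 66 above the underside, thinner tip up to 96; 0.3 kg. Origin: centre of the underside, z up. Grip the barrel from above, about 45 up. One or two such are present, each seated in a pocket at the start.
- rack: Fixed rack, 354 long along its y, four pockets side by side, 84 apart, open to -x. Origin: centre of the underside; x away from the robot (the way parts slide in), z up. Aluminium deck 14 above the bench, starting at x = -34; grey dividers; blue lips overhang each pocket from both sides from x = -30, undersides 27 and tops 33 above the bench. Lever beyond its +y end.
- pocket1 (a point): Pocket 1, at the rack's -y end (robot's right): point on the deck where a foot's centre lies when home; axes as the rack's. All pockets: 66 wide between dividers, lips 13 above the deck, slot between lips 40 wide: the foot goes under the lips, the barrel stands in the slot. Back stop 31 beyond this point. A foot's edges must be square to the rack to enter.
- pocket2 (a point): Pocket 2, like pocket 1, 84 further towards the rack's +y (robot's left).
- pocket3 (a point): Pocket 3, like pocket 1, 168 further towards the rack's +y (robot's left).
- pocket4 (a point): Pocket 4, like pocket 1, 252 further towards the rack's +y (robot's left).
- bar_mid (a point): Point on the locking bar (moves with it) that runs along the mouths, x -36 to -46 on the rack: beam level with the deck, with four orange teeth 12 wide, up to 27 above the bench. The lever drives it 40 mm per rad towards rack +y: at lever 0 the teeth stand before dividers (72 free between them), at 1.047 amid the mouths. Before the bar a fixed ledge, level with the deck, reaches to x = -78.
- lever (a joint): Angle (rad) of the rack's locking lever, a flat steel arm on an upright pivot; range -0.3 to 1.4, grows anticlockwise seen from above. 0: arm points at the white post, load (110 degrees anticlockwise from rack +x). 1.047: at the red post, lock. Friction about 2 N at the knob; stays where left, no detents. Starts near red.
- lever_knob (a point): Grip point of the lever's upright black round knob, diameter 22, from 33 to 78 above the bench, 100 from the pivot; this point is 61 above the bench. Pinch it from above and follow the arc; it may turn within the fingers.
- lever_pivot (a point): Point on the lever's upright pivot axis; axes as the rack's. The mark posts (16 x 10, 30 high) stand 130 from it, beyond the knob.
- tray: Fixed shallow white drying tray, 150 x 150, rim 14 high, walls and floor 5 thick; origin: centre of the underside. Two feet fit side by side, 35 either side of the middle. Lies on the robot's right of the rack.
- jar: Bystander: jar of amber lacquer, steel cap, diameter 72, 95 high, origin at the centre of its underside.
- tin: Bystander: steel tin with paper label, diameter 66, 80 high, origin at the centre of its underside.
Things that resemble listed ones, but are neither listed nor needed, are in the scene too. Leave any green or pink look-alike of the D2 alone.

How it is judged:
By the outcome, as a careful person would: the job done as asked, in the order asked, and still so for the second after the job is handed in, with the robot touching nothing.
Of R1, R2, R3, R4 only 3 to 4 are there at a start; the rules pass over those that are not, and their reading is None.
Of D1, D2, D3, D4 only 1 to 2 are there at a start; the rules pass over those that are not, and their reading is None.
At some moment in a run one of R1, R2, R3, R4 may be knocked a few centimetres aside while the robot is not near it.
It also fails if it takes over 210 s, if anything falls off the work surface, if the arm or the gripper's body presses on something with over 40 N, if the wrist force passes 120 N, or if a joint passes its speed limit or range.

## Working session

There is one attempt and no reset: what is moved stays moved. The work goes in short steps, Python scripts to look and compute and a shell command to move; the robot and the scene stay as the last step left them, time stands still between calls to the robot, and variables do not carry over. Pictures are saved under pics/ and viewed, at most 14 in all, crops included, and the job is handed in when it is done.

```bash
ls; mkdir -p pics; python3 - <<'E'
from cell import env
import cv2
o=env.get_obs();print(o)
for n in("top","scene"):
    cv2.imwrite(f"pics/{n}0.png",env.read_camera(n));c=env.get_calibration(n);print(n,c)
print(env.get_calibration("wrist"))
E
```

```text
pics
{'time_s': 0.0, 'qpos': array([-72.53116075,  18.44208975,  -4.01364332,  83.17583045,
         1.29671874,  78.53798272,  -3.26005262]), 'joint_velocities': array([-0.04888394, -0.01912211,  0.01640281,  0.01032871,  0.04997227,
        0.17967602, -0.05069746]), 'effort': array([ 5.57667056e-05, -4.91279769e+01, -4.03597355e-01, -3.12526274e+01,
       -6.39089313e-02,  4.35140985e-02,  1.64522830e-04]), 'tool_pos': array([0.18628235, 0.62216654, 0.22141876]), 'tool_rot': array([-1.79889425e+02,  7.88799749e-03,  1.63339438e+02]), 'force': array([ 0.324266  , -0.50487384,  0.03916537]), 'wrist_torque': array([ 0.02942716, -0.02927161,  0.00866726]), 'grasp_force': 0.0, 'grip_width': 0.08696594408995433}
top {'fov_y': 53.65663228646245, 'cx': 318.70983952283814, 'cy': 236.67516782648661, 'pose': array([[-2.57762081e-02,  9.80335039e-01, -1.95649684e-01,
         2.42590166e-01],
       [-9.99667410e-01, -2.54362321e-02,  4.25048263e-03,
        -4.23360158e-02],
       [-8.09693709e-04,  1.95694174e-01,  9.80664639e-01,
         1.23295785e+00],
       [ 0.00000000e+00,  0.00000000e+00,  0.00000000e+00,
         1.00000000e+00]])}
scene {'fov_y': 49.25192472080475, 'cx': 316.7101492850584, 'cy': 238.74027862535883, 'pose': array([[ 0.30676701, -0.67072844,  0.67529058,  1.24996789],
       [ 0.95170862,  0.20719622, -0.22654012, -0.29257245],
       [ 0.01202924,  0.7121749 ,  0.701899  ,  0.88986646],
       [ 0.        ,  0.        ,  0.        ,  1.        ]])}
{'fov_y': 65.70646984690485, 'cx': 316.31951693528225, 'cy': 240.40308750654887, 'pose': array([[ 0.2863852 , -0.91764806, -0.27550963,  0.11081482],
       [ 0.95811326,  0.27381419,  0.08393317,  0.64497911],
       [-0.00158267, -0.28800665,  0.9576271 ,  0.38355283],
       [ 0.        ,  0.        ,  0.        ,  1.        ]])}
```

View pics/top0.png

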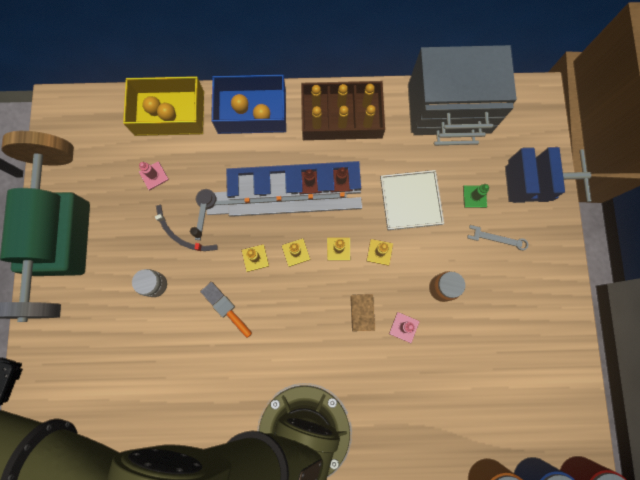

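View pics/scene0.png

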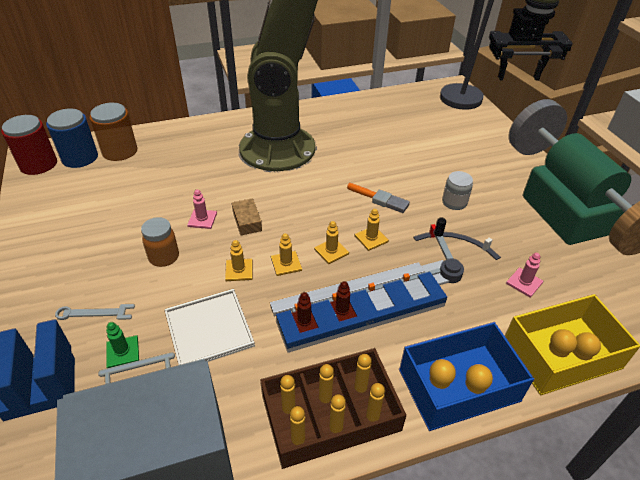

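The top view shows brass finials on the bench at (252,257), (295,252), (339,248) and (380,251), with dark ones in pockets 1 and 2 at (341,178) and (309,180). The tray is at (412,200), and the lever knob is at (196,232) near the red post at (198,247).

Look-alikes to leave alone:
- pink at (152,173) and (404,327)
- green at (476,196)
- six brass pegs in the brown box around (343,100)

I choose the four brass finials on square feet on the bench and the two dark ones in the rack.

```bash
cat > h.py <<'E'
import numpy as np, cv2
from cell import env
def proj(P,c,fish=False):
    P=np.atleast_2d(np.asarray(P,float)); T=np.linalg.inv(c["pose"]); p=P@T[:3,:3].T+T[:3,3]
    x,y,z=p[:,0],-p[:,1],-p[:,2]; f=240/np.tan(np.radians(c["fov_y"]/2)); r=np.hypot(x,y)+1e-12
    k=np.arctan2(r,z)*f/r if fish else f/z
    return np.c_[c["cx"]+k*x,c["cy"]+k*y]
def unproj(uv,c,h,fish=False):
    uv=np.atleast_2d(np.asarray(uv,float)); f=240/np.tan(np.radians(c["fov_y"]/2)); d=(uv-[c["cx"],c["cy"]])/f
    if fish:
        t=np.linalg.norm(d,axis=1)+1e-12; v=np.c_[d[:,0]*np.sin(t)/t,-d[:,1]*np.sin(t)/t,-np.cos(t)]
    else: v=np.c_[d[:,0],-d[:,1],-np.ones(len(d))]
    v=v@c["pose"][:3,:3].T; o=c["pose"][:3,3]
    return (o+v*((h-o[2])/v[:,2])[:,None])[:,:2]
def shot(n):
    c=env.get_calibration(n); return env.read_camera(n),c
def ortho(im,c,h,x0,x1,y0,y1,s,fish=False):
    "up=+x, left=+y, s m/px; col=(y1-y)/s,row=(x1-x)/s"
    X,Y=np.meshgrid(np.arange(x1,x0,-s),np.arange(y1,y0,-s),indexing="ij")
    uv=proj(np.c_[X.ravel(),Y.ravel(),np.full(X.size,h)],c,fish).astype(np.float32).reshape(*X.shape,2)
    return cv2.remap(im,uv[...,0],uv[...,1],cv2.INTER_CUBIC)
def feet(im,c,h,lo,hi,fish=False,amin=80):
    m=cv2.inRange(cv2.cvtColor(im,cv2.COLOR_BGR2HSV),lo,hi)
    for k in cv2.findContours(m,cv2.RETR_EXTERNAL,cv2.CHAIN_APPROX_NONE)[0]:
        if cv2.contourArea(k)<amin: continue
        w=unproj(k[:,0].astype(float),c,h,fish); r=cv2.minAreaRect((w*1e3).astype(np.float32))
        print(np.round(k[:,0].mean(0)),"centre mm",np.round(r[0],1),"size",np.round(r[1],1),"ang",round(r[2],1))
E
python3 - <<'E'
from h import *
im,c=shot("top")
feet(im,c,.008,(20,150,120),(35,255,255))
o=ortho(im,c,.033,.38,.78,-.3,.36,.001)
o=cv2.resize(o,None,fx=1.2,fy=1.2)
cv2.imwrite("pics/o1.png",o);print(o.shape)
E
```

```text
[255. 258.] centre mm [435.3 120.1] size [57.9 58.1] ang 12.9
[380. 252.] centre mm [ 442.4 -205.5] size [56.4 57.5] ang 76.9
[296. 252.] centre mm [447.4  14. ] size [57.1 57.2] ang 17.2
[338. 248.] centre mm [454.2 -98.8] size [55.2 56. ] ang 88.3
[160. 100.] centre mm [888.5 384.8] size [203.3 139.6] ang 89.8
(480, 792, 3)
```

View pics/o1.png

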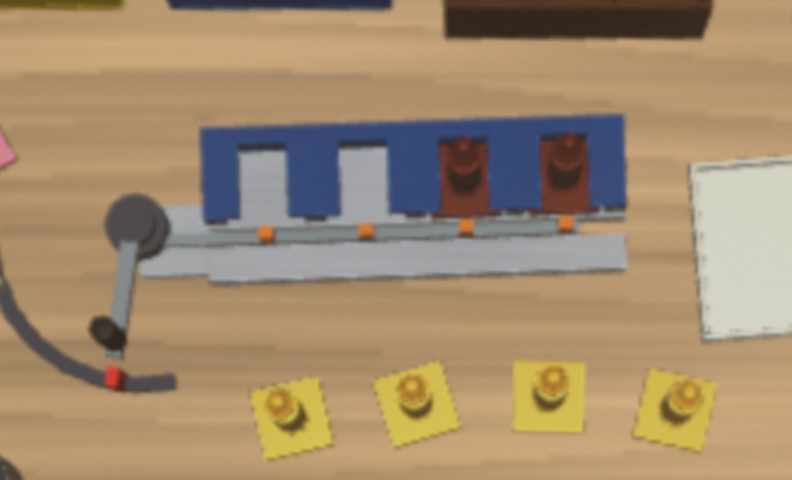

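The crop confirms four brass finials on square feet and two dark ones in pockets 2 and 1, at (463,180) and (565,175). The rack is yawed about 1.9°, and the lever is at red with its knob at (108,330). Next I align the tool with the rack (yaw ≈ 91.9) and approach the lever.

```bash
python3 -m jog '[[0,0,0,0,0,0.1248,0.087],[0,0,0,0,0,0.1248,0.087],[0,0,0,0,0,0.1248,0.087],[0,0,0,0,0,0.1248,0.087],[0,0,0,0,0,0.1248,0.087],[0,0,0,0,0,0.1248,0.087],[0,0,0,0,0,0.1248,0.087],[0,0,0,0,0,0.1248,0.087],[0,0,0,0,0,0.1248,0.087],[0,0,0,0,0,0.1248,0.087],[0,0,0,0,0,0,0.087]]'
python3 -m jog '[[-0.03,0.026,0,0,0,0,0.087],[-0.03,0.026,0,0,0,0,0.087],[-0.03,0.026,0,0,0,0,0.087],[-0.03,0.026,0,0,0,0,0.087],[-0.03,0.026,0,0,0,0,0.087],[-0.03,0.026,0,0,0,0,0.087],[-0.03,0.026,0,0,0,0,0.087],[-0.03,0.026,0,0,0,0,0.087],[-0.03,0.026,0,0,0,0,0.087],[-0.03,0.026,0,0,0,0,0.087],[0,0,0,0,0,0,0.087],[0,0,0,0,0,0,0.087]]'
python3 - <<'E'
from h import *
im,c=shot("wrist"); print(env.get_obs()["tool_pos"],c["pose"][:3,3])
np.savez("w1.npz",im=im,pose=c["pose"])
cv2.imwrite("pics/w1.png",im)
E
```

```text
time_s: 1.07
tool_pos: [0.1864, 0.6225, 0.2221]
tool_rot: [180.0, 0.0, 91.7]
force: [0.2, -1.2, 0.3]
grip_width: 0.087
grasp_force: 0.0
time_s: 2.07
tool_pos: [0.4579, 0.3282, 0.2226]
tool_rot: [180.0, 0.0, 91.7]
force: [-0.3, 1.1, 0.2]
grip_width: 0.0871
grasp_force: 0.0
[0.45619156 0.33051725 0.22247497] [0.45624837 0.40748179 0.38459892]
```

View pics/w1.png

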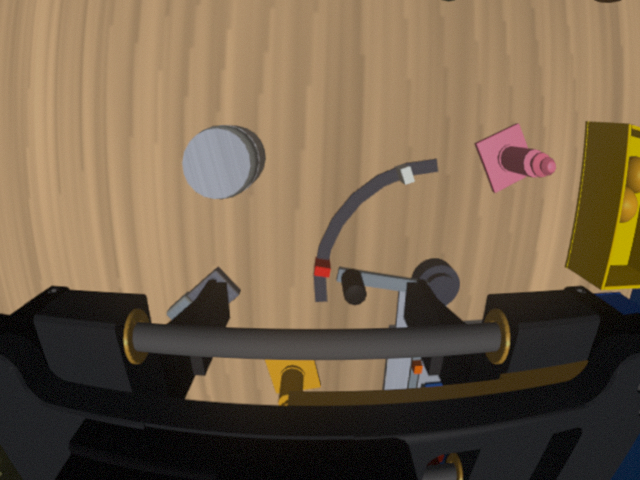

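The wrist view shows the knob top at about (354,290), the red post at (322,267), the white post at (407,175) and the pivot cap at (437,280). I'll work out the lever geometry from these.

```bash
python3 - <<'E'
from h import *
d=np.load("w1.npz");c=env.get_calibration("wrist");c["pose"]=d["pose"]
P=lambda u,v,z:unproj([[u,v]],c,z,True)[0]
kn=P(354,291,.078);r=P(322,266,.03);w=P(407,174,.03)
print("knob",kn,"red",r,"white",w,"chord",np.linalg.norm(r-w))
for th in(1.5,1.85,2.2):
    t=np.radians(th); a=[t+np.radians(110),t+np.radians(170)]
    pv=[w-.13*np.array([np.cos(a[0]),np.sin(a[0])]),r-.13*np.array([np.cos(a[1]),np.sin(a[1])])];p=np.mean(pv,0)
    print(th,pv,"knobang",np.degrees(np.arctan2(*(kn-p)[::-1]))-th-110,np.linalg.norm(kn-p))
# rack from top: outline of blue lips in top cam, z=.033
im,ct=shot("top");m=cv2.inRange(cv2.cvtColor(im,cv2.COLOR_BGR2HSV),(108,120,60),(125,255,255))
m[:150]=0;m[225:]=0;m[:,:215]=0;m[:,372:]=0
k=np.argwhere(m)[:,::-1].astype(float);W=unproj(k,ct,.033)*1e3
b=cv2.minAreaRect(W.astype(np.float32));print(b);print(np.round(cv2.boxPoints(b)))
# dark finial tips / tray
hsv=cv2.cvtColor(im,cv2.COLOR_BGR2HSV)
feet(im,ct,.014,(0,0,190),(40,60,255))
print("px tips", proj([[.6,.27,.078]],ct))
feet(im,ct,.03,(5,180,150),(14,255,255),amin=6)
E
```

```text
knob [0.49438244 0.2680125 ] red [0.46577635 0.27340141] white [0.54549378 0.37059169] chord 0.12570130632742496
1.5 [array([0.59313894, 0.24963741]), array([0.59434841, 0.25418619])] knobang 59.29567545096367 0.10065727418687087
1.85 [array([0.59387691, 0.24993071]), array([0.59446339, 0.25497195])] knobang 59.286523178642824 0.10099374607818742
2.2 [array([0.59461308, 0.25022851]), array([0.59457357, 0.25575839])] knobang 59.27626965763778 0.10133011637974748
((640.7615356445312, 15.468780517578125), (71.4786376953125, 346.88983154296875), 1.9457341432571411)
[[ 599.  188.]
 [ 611. -159.]
 [ 682. -157.]
 [ 671.  190.]]
[411. 191.] centre mm [ 582.3 -298. ] size [148.6 149.8] ang 4.6
px tips [[192.09461625 190.68492084]]
[239. 324.] centre mm [266.9 157.3] size [76.9 16.5] ang 41.3
```

```bash
python3 -m jog '[[-0.032,0.018,0,0,0,0,0.087],[-0.0316,0.018,0,0,0,0,0.087],[0,0,0.036,0,0,0,0.087],[0,0,0.036,0,0,0,0.087],[0,0,0.036,0,0,0,0.087],[0,0,0.036,0,0,0,0.087],[0,0,0.02,0,0,0,0.087],[0,0,0.016,0,0,0,0.087],[0,0,0,0,0,0,0.087],[0,0,0,0,0,0,0.087]]'
python3 -m jog '[[0,0,0,0,0,0,0.05],[0,0,0,0,0,0,0.03],[0,0,0,0,0,0,0.0],[0,0,0,0,0,0,0.0],[0,0,0,0,0,0,0.0],[0,0,0,0,0,0,0.0],[0,0,0,0,0,0,0]]' 10
```

```text
time_s: 3.0
tool_pos: [0.4924, 0.27, 0.0419]
tool_rot: [-179.9, 0.0, 92.0]
force: [0.2, 0.2, 0.0]
grip_width: 0.0872
grasp_force: 0.0
time_s: 3.58
tool_pos: [0.494, 0.2688, 0.0428]
tool_rot: [180.0, -0.0, 91.8]
force: [-0.9, 0.4, -0.1]
grip_width: 0.0483
grasp_force: 0.0
```

```bash
python3 -m jog '[[0,0,0,0,0,0,0],[0,0,0,0,0,0,0],[0,0,0,0,0,0,0],[0,0,0,0,0,0,0],[0,0,0,0,0,0,0],[0,0,0,0,0,0,0]]' 10
python3 -m jog '[[0.0083,0.0019,0,0,0,0,0],[0.0083,0.0027,0,0,0,0,0],[0.0079,0.0034,0,0,0,0,0],[0.0077,0.0041,0,0,0,0,0],[0.0072,0.0047,0,0,0,0,0],[0.0068,0.0053,0,0,0,0,0],[0.0063,0.0059,0,0,0,0,0],[0.0058,0.0063,0,0,0,0,0],[0.0053,0.0069,0,0,0,0,0],[0.0046,0.0072,0,0,0,0,0],[0.004,0.0078,0,0,0,0,0],[0.0033,0.0079,0,0,0,0,0]]' 10
python3 -m jog '[[0,0,0,0,0,0,0],[0,0,0,0,0,0,0]]' 10
python3 - <<'E'
from h import *
im,c=shot("top")
o=cv2.resize(ortho(im,c,.033,.44,.72,-.25,.40,.001),None,fx=1.2,fy=1.2)
cv2.imwrite("pics/o2.png",o)
E
```

```text
time_s: 4.08
tool_pos: [0.4952, 0.2687, 0.0426]
tool_rot: [179.9, -0.0, 91.8]
force: [6.0, 1.6, -2.9]
grip_width: 0.0213
grasp_force: 10.0
time_s: 5.08
tool_pos: [0.5518, 0.3547, 0.0426]
tool_rot: [-179.7, -0.5, 92.1]
force: [-6.9, 8.7, 3.4]
grip_width: 0.0175
grasp_force: 10.8
time_s: 5.25
tool_pos: [0.5532, 0.3555, 0.0427]
tool_rot: [-179.9, -0.6, 92.2]
force: [-3.4, 10.2, -0.1]
grip_width: 0.0172
grasp_force: 11.1
```

View pics/o2.png

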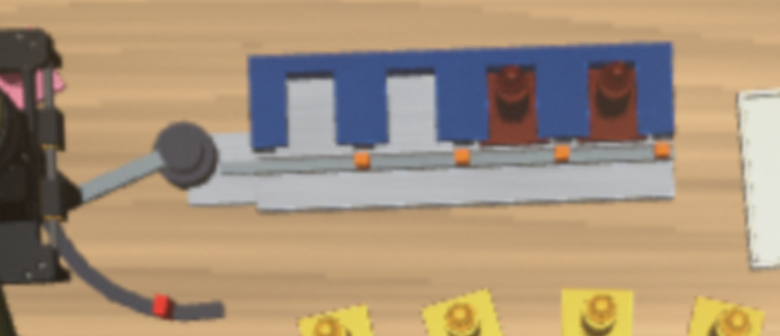

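The crop shows the orange teeth now before the dividers (362, 462, 562, 662 at row about 155) and the lever at the white mark. I release and move to view the dark finials and the tray.

```bash
python3 -m jog '[[0,0,0,0,0,0,0.087],[0,0,0,0,0,0,0.087],[0,0,0,0,0,0,0.087],[0,0,0,0,0,0,0.087],[0,0,0,0,0,0,0.087],[0,0,0,0,0,0,0.087],[0,0,0,0,0,0,0.087],[0,0,0,0,0,0,0.087],[0,0,-0.02,0,0,0,0.087],[0,0,-0.03,0,0,0,0.087],[0,0,-0.04,0,0,0,0.087],[0,0,-0.04,0,0,0,0.087]]'
python3 -m jog '[[0,0,-0.03,0,0,0,0.087],[0,0,-0.03,0,0,0,0.087],[-0.035,0,0,0,0,0,0.087],[-0.04,0,0,0,0,0,0.087],[-0.04,-0.01,0,0,0,0,0.087],[-0.04,-0.01,0,0,0,0,0.087],[-0.04,0,0,0,0,0,0.087],[-0.04,0,0,0,0,0,0.087],[-0.04,0,0,0,0,0,0.087],[-0.04,0,0,0,0,0,0.087],[-0.04,0,0,0,0,0,0.087],[-0.04,0,0,0,0,0,0.087]]'
python3 -m jog '[[-0.04,0,0,0,0,0,0.087],[-0.04,0,0,0,0,0,0.087],[-0.04,0,0,0,0,0,0.087],[-0.04,0,0,0,0,0,0.087],[-0.02,0,0,0,0,0,0.087],[0,0,0,0,0,0,0.087],[0,0,0,0,0,0,0.087],[0,0,0,0,0,0,0.087]]'
python3 - <<'E'
from h import *
im,c=shot("wrist"); print(env.get_obs()["tool_pos"],c["pose"][:3,3])
np.savez("w2.npz",im=im,pose=c["pose"])
cv2.imwrite("pics/w2.png",im)
E
```

```text
time_s: 6.3
tool_pos: [0.5549, 0.3456, 0.1731]
tool_rot: [-179.9, 0.1, 91.8]
force: [1.5, 1.8, -0.2]
grip_width: 0.0844
grasp_force: 0.0
time_s: 7.3
tool_pos: [0.5479, -0.0512, 0.233]
tool_rot: [179.9, -0.0, 91.8]
force: [1.5, -0.3, 0.7]
grip_width: 0.0874
grasp_force: 0.0
time_s: 7.97
tool_pos: [0.5542, -0.2277, 0.2323]
tool_rot: [180.0, -0.1, 91.9]
force: [1.6, 1.1, -0.3]
grip_width: 0.0871
grasp_force: 0.0
[ 0.55441098 -0.22708526  0.23237034] [ 0.55225325 -0.14877432  0.39444449]
```

View pics/w2.png

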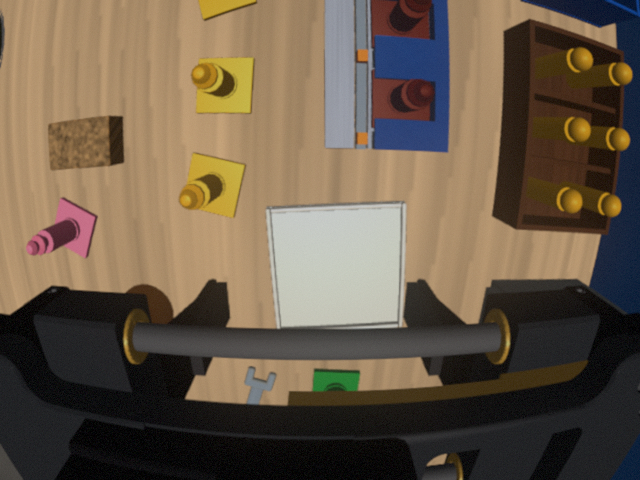

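The view shows pocket 1's dark tip at (425,92), pocket 2's at about (421,6) and the rack end corners at (374,148) and (448,151). The tray corners are (268,206) and (405,202), and the brass feet are at (213,185) and (225,86).

```bash
python3 - <<'E'
from h import *
d=np.load("w2.npz");c=env.get_calibration("wrist");c["pose"]=d["pose"];im=d["im"]
P=lambda u,v,z:np.round(unproj([[u,v]],c,z,True)[0]*1e3,1)
print("D1 tip",P(425,92,.110),"D2 tip",P(421,6,.11),"rack",P(374,148.5,.033),P(448,151,.033),"front at p2/3",P(375,55,.033))
print("tray",P(267.5,207,.014),P(405,202,.014),P(277,327,.014))
feet(im,c,.008,(20,150,120),(35,255,255),True,400)
print("teeth",P(362,138,.027),P(362,57,.027))
feet(im,c,.022,(0,120,50),(8,255,255),True,200)
E
python3 - <<'E'
from h import *
# rack-frame estimates
th=np.radians(1.9);R=np.array([[np.cos(th),-np.sin(th)],[np.sin(th),np.cos(th)]])
for o in([.632,.015],):
  for k in range(4): print(k+1,np.round((np.array(o)+R@[.004,-.126+.084*k])*1e3,1))
E
```

```text
D1 tip [ 634.5 -111.9] D2 tip [630.  -40.7] rack [ 608.4 -162.2] [ 684.6 -159. ] front at p2/3 [605.6 -69.4]
tray [ 503.2 -228. ] [ 648.2 -217.2] [ 513.  -370.8]
[212. 185.] centre mm [ 440.1 -206.4] size [61.  64.1] ang 77.3
[224.  85.] centre mm [451.  -98.6] size [59.2 66. ] ang 88.7
[224.   5.] centre mm [450.9 -13.6] size [21.7 63.2] ang 85.7
teeth [ 596.8 -152.6] [593.8 -71.2]
[397.  99.] centre mm [ 637.5 -111.3] size [62.5 56.1] ang 1.1
[399.  20.] centre mm [634.2 -28.1] size [66.6 50.5] ang 7.8
1 [ 640.2 -110.8]
2 [637.4 -26.8]
3 [634.6  57.1]
4 [631.8 141.1]
```

```bash
python3 -m jog '[[0.0283,0.0213,0,0,0,0,0.087],[0.0283,0.0213,0,0,0,0,0.087],[0.0283,0.0213,0,0,0,0,0.087],[0.0283,0.0213,0,0,0,0,0.087],[0,0,0.04,0,0,0,0.087],[0,0,0.04,0,0,0,0.087],[0,0,0.04,0,0,0,0.087],[0,0,0.04,0,0,0,0.087],[0,0,0.02,0,0,0,0.087],[0,0,0.007,0,0,0,0.087],[0,0,0,0,0,0,0.087],[0,0,0,0,0,0,0.087]]'
python3 -m jog '[[0,0,0,0,0,0,0.0],[0,0,0,0,0,0,0.0],[0,0,0,0,0,0,0.0],[0,0,0,0,0,0,0.0],[0,0,0,0,0,0,0.0],[0,0,0,0,0,0,0.0],[0,0,0,0,0,0,0.0],[0,0,0,0,0,0,0.0],[0,0,0,0,0,0,0.0],[0,0,0,0,0,0,0.0]]' 30
```

```text
time_s: 9.02
tool_pos: [0.6365, -0.1121, 0.0468]
tool_rot: [179.9, -0.0, 91.9]
force: [0.5, -0.5, 0.9]
grip_width: 0.087
grasp_force: 0.0
time_s: 9.85
tool_pos: [0.6355, -0.1132, 0.0455]
tool_rot: [-180.0, -0.0, 91.8]
force: [-0.2, 0.1, 0.1]
grip_width: 0.0282
grasp_force: 0.0
```

```bash
python3 -m jog '[[0,0,0,0,0,0,0],[0,0,0,0,0,0,0],[0,0,-0.002,0,0,0,0],[0,0,0,0,0,0,0]]' 30
python3 -m jog '[[0,-0.006,0,0,0,0,0],[0,-0.01,0,0,0,0,0],[0,-0.01,0,0,0,0,0],[0,-0.01,0,0,0,0,0],[0,-0.01,0,0,0,0,0],[0,-0.01,0,0,0,0,0],[0,-0.01,0,0,0,0,0],[0,-0.01,0,0,0,0,0],[0,-0.006,0,0,0,0,0],[0,0,0,0,0,0,0],[0,0,0,0,0,0,0]]' 30
```

```text
time_s: 10.18
tool_pos: [0.6351, -0.1131, 0.0473]
tool_rot: [-180.0, -0.0, 91.8]
force: [-0.1, 0.5, -3.0]
grip_width: 0.0275
grasp_force: 30.0
time_s: 11.1
tool_pos: [0.5536, -0.1157, 0.0478]
tool_rot: [179.9, -0.0, 91.8]
force: [-0.3, -0.1, -2.6]
grip_width: 0.0276
grasp_force: 30.0
```

```bash
python3 -m jog '[[0,0,-0.025,0,0,0,0],[0,0,-0.025,0,0,0,0],[-0.0209,0.0033,0,0,0,0,0],[-0.0309,0.0033,0,0,0,0,0],[-0.0309,0.0033,0,0,0,0,0],[-0.0309,0.0033,0,0,0,0,0],[-0.0309,0.0033,0,0,0,0,0],[-0.0309,0.0033,0,0,0,0,0],[-0.0209,0.0033,0,0,0,0,0],[-0.015,0,0,0,0,0,0],[-0.005,0,0,0,0,0,0],[0,0,0,0,0,0,0]]' 30
python3 -m jog '[[0,0,0,0,0,0,0],[0,0,0.02,0,0,0,0],[0,0,0.02,0,0,0,0],[0,0,0.01,0,0,0,0],[0,0,0.005,0,0,0,0],[0,0,0.003,0,0,0,0],[0,0,0.002,0,0,0,0],[0,0,0,0,0,0,0]]' 30
```

```text
time_s: 12.1
tool_pos: [0.5832, -0.3331, 0.0973]
tool_rot: [-180.0, 0.1, 91.7]
force: [-0.3, 0.1, -2.6]
grip_width: 0.0271
grasp_force: 30.0
time_s: 12.77
tool_pos: [0.584, -0.3312, 0.0381]
tool_rot: [179.9, 0.0, 91.9]
force: [0.7, 0.0, -2.8]
grip_width: 0.0271
grasp_force: 30.0
```

```bash
python3 -m jog '[[0,0,0.0015,0,0,0,0],[0,0,0,0,0,0,0],[0,0,0,0,0,0,0.087],[0,0,0,0,0,0,0.087],[0,0,0,0,0,0,0.087],[0,0,0,0,0,0,0.087],[0,0,0,0,0,0,0.087],[0,0,0,0,0,0,0.087],[0,0,0,0,0,0,0.087],[0,0,0,0,0,0,0.087],[0,0,0,0,0,0,0.087],[0,0,0,0,0,0,0.087]]' 30
python3 -m jog '[[0,0,-0.02,0,0,0,0.087],[0,0,-0.035,0,0,0,0.087],[0,0,-0.04,0,0,0,0.087],[0,0,-0.04,0,0,0,0.087],[0.025,0.0059,0,0,0,0,0.087],[0.035,0.0059,0,0,0,0,0.087],[0.04,0.0069,0,0,0,0,0.087],[0.04,0.0079,0,0,0,0,0.087],[0.04,0.0079,0,0,0,0,0.087],[0.04,0.0079,0,0,0,0,0.087],[0.04,0.0079,0,0,0,0,0.087],[0.035,0.0079,0,0,0,0,0.087]]'
python3 -m jog '[[0.0065,0.001,0,0,0,0,0.087],[0,0,0,0,0,0,0.087],[0,0,0.03,0,0,0,0.087],[0,0,0.03,0,0,0,0.087],[0,0,0.03,0,0,0,0.087],[0,0,0.02,0,0,0,0.087],[0,0,0.015,0,0,0,0.087],[0,0,0,0,0,0,0.087],[0,0,0,0,0,0,0.087]]'
```

```text
time_s: 13.77
tool_pos: [0.5835, -0.3312, 0.036]
tool_rot: [-180.0, -0.0, 91.8]
force: [-0.1, -0.0, -0.8]
grip_width: 0.0837
grasp_force: 0.0
time_s: 14.77
tool_pos: [0.6323, -0.0312, 0.1712]
tool_rot: [180.0, -0.1, 91.9]
force: [0.6, -0.2, -0.4]
grip_width: 0.087
grasp_force: 0.0
time_s: 15.52
tool_pos: [0.6323, -0.0304, 0.0458]
tool_rot: [-179.9, 0.1, 91.7]
force: [-0.0, 0.2, 0.0]
grip_width: 0.0868
grasp_force: 0.0
```

```bash
python3 -m jog '[[0.002,0,0,0,0,0,0],[0,0,0,0,0,0,0],[0,0,0,0,0,0,0],[0,0,0,0,0,0,0],[0,0,0,0,0,0,0],[0,0,0,0,0,0,0],[0,0,0,0,0,0,0],[0,0,0,0,0,0,0],[0,0,0,0,0,0,0],[0,0,0,0,0,0,0],[0,0,0,0,0,0,0],[0,0,0,0,0,0,0]]' 30
python3 -m jog '[[0,0,-0.002,0,0,0,0],[0,-0.006,0,0,0,0,0],[0,-0.01,0,0,0,0,0],[0,-0.01,0,0,0,0,0],[0,-0.01,0,0,0,0,0],[0,-0.01,0,0,0,0,0],[0,-0.01,0,0,0,0,0],[0,-0.01,0,0,0,0,0],[0,-0.01,0,0,0,0,0],[0,-0.006,0,0,0,0,0],[0,0,0,0,0,0,0],[0,0,0,0,0,0,0]]' 30
```

```text
time_s: 16.52
tool_pos: [0.6327, -0.026, 0.046]
tool_rot: [-180.0, -0.0, 91.8]
force: [-1.0, 0.7, 0.6]
grip_width: 0.0272
grasp_force: 30.0
time_s: 17.52
tool_pos: [0.5511, -0.0285, 0.0483]
tool_rot: [179.9, -0.0, 91.8]
force: [0.4, -0.0, -3.0]
grip_width: 0.0273
grasp_force: 30.0
```

```bash
python3 -m jog '[[0,0,-0.025,0,0,0,0],[0,0,-0.025,0,0,0,0],[-0.0203,0.0024,0,0,0,0,0],[-0.031,0.003,0,0,0,0,0],[-0.031,0.003,0,0,0,0,0],[-0.031,0.003,0,0,0,0,0],[-0.031,0.003,0,0,0,0,0],[-0.031,0.003,0,0,0,0,0],[-0.029,0.003,0,0,0,0,0],[-0.02,0,0,0,0,0,0],[-0.009,0,0,0,0,0,0],[0,0,0,0,0,0,0]]' 30
python3 -m jog '[[0,0,0,0,0,0,0],[0,0,0.02,0,0,0,0],[0,0,0.02,0,0,0,0],[0,0,0.01,0,0,0,0],[0,0,0.005,0,0,0,0],[0,0,0.004,0,0,0,0],[0,0,0.0025,0,0,0,0],[0,0,0,0,0,0,0],[0,0,0,0,0,0,0]]' 30
```

```text
time_s: 18.52
tool_pos: [0.5784, -0.2644, 0.098]
tool_rot: [-180.0, 0.1, 91.6]
force: [-0.6, -0.2, -3.1]
grip_width: 0.0271
grasp_force: 30.0
time_s: 19.27
tool_pos: [0.5799, -0.2624, 0.0404]
tool_rot: [179.8, 0.1, 91.9]
force: [-4.3, -1.5, 12.7]
grip_width: 0.0274
grasp_force: 30.0
```

The downward force suggests the foot landed on something, so I lift it a little and look.

```bash
python3 -m jog '[[0,0,-0.015,0,0,0,0],[0,0,0,0,0,0,0],[0,0,0,0,0,0,0]]' 30
python3 - <<'E'
from h import *
im,c=shot("top");a=cv2.resize(im[150:260,360:470],None,fx=5,fy=5,interpolation=cv2.INTER_CUBIC)
im2,c2=shot("scene");b=cv2.resize(im2[250:390,120:290],(668,550),interpolation=cv2.INTER_CUBIC)
o=np.hstack([a[:, :],b]);o=cv2.resize(o,None,fx=.65,fy=.65);print(o.shape);cv2.imwrite("pics/t3.png",o)
E
```

```text
time_s: 19.52
tool_pos: [0.5803, -0.2602, 0.0528]
tool_rot: [179.8, -0.0, 91.9]
force: [0.2, -0.3, -3.1]
grip_width: 0.0276
grasp_force: 29.9
(358, 792, 3)
```

View pics/t3.png

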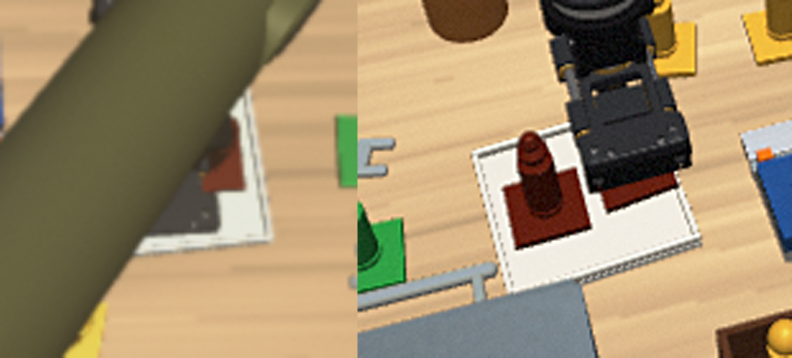

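D1 stands well in the tray at (545,180), with D2 held close to the +y rim. I shift D2 by 4 mm toward -y and lower it again.

```bash
python3 -m jog '[[-0.004,0,0,0,0,0,0],[0,0,0.006,0,0,0,0],[0,0,0.004,0,0,0,0],[0,0,0.003,0,0,0,0],[0,0,0.0015,0,0,0,0],[0,0,0,0,0,0,0],[0,0,0,0,0,0,0]]' 30
```

```text
time_s: 20.2
tool_pos: [0.5784, -0.2639, 0.0386]
tool_rot: [-179.9, -0.2, 91.9]
force: [-7.6, 5.2, 13.6]
grip_width: 0.0273
grasp_force: 30.0
```

```bash
python3 - <<'E'
from h import *
im2,c2=shot("scene");b=cv2.resize(im2[270:370,155:265],(792,720),interpolation=cv2.INTER_CUBIC)[:600]
cv2.imwrite("pics/t4.png",b)
E
```

```text
(no output)
```

View pics/t4.png

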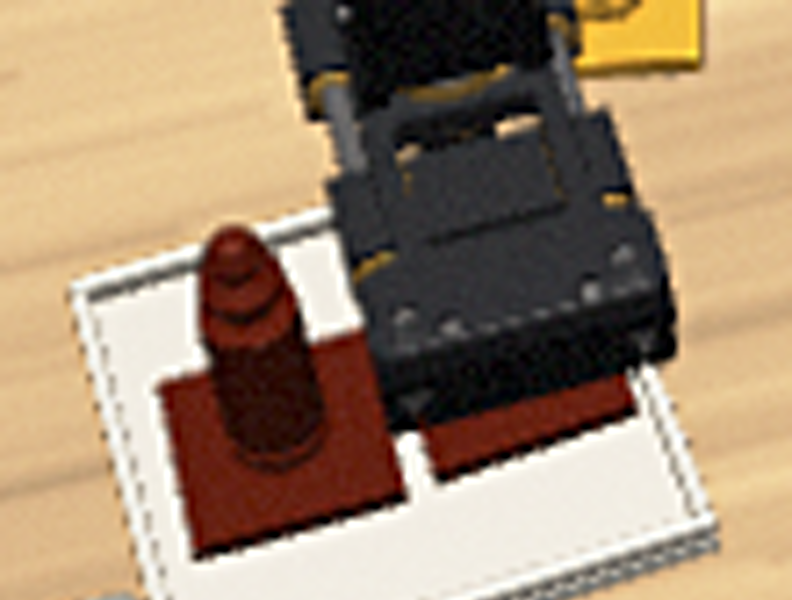

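D2's foot now lies almost inside, with a gap of about 6 mm to D1 and its right corner at (632,408) close to the rim. I lift it slightly and move it 2 mm further.

```bash
python3 -m jog '[[0,0,-0.008,0,0,0,0],[-0.002,0,0,0,0,0,0],[0,0,0,0,0,0,0],[0,0,0.004,0,0,0,0],[0,0,0.002,0,0,0,0],[0,0,0,0,0,0,0],[0,0,0,0,0,0,0]]' 30
python3 -m jog '[[0,0,0.001,0,0,0,0],[0,0,0,0,0,0,0]]' 30
python3 -m jog '[[0,0,0.001,0,0,0,0],[0,0,0,0,0,0,0]]' 30
```

```text
time_s: 20.83
tool_pos: [0.579, -0.2672, 0.039]
tool_rot: [-180.0, -0.0, 91.8]
force: [-2.6, 0.7, 1.3]
grip_width: 0.027
grasp_force: 30.0
time_s: 21.0
tool_pos: [0.579, -0.2669, 0.0387]
tool_rot: [-180.0, -0.1, 91.8]
force: [-2.7, 2.1, 7.0]
grip_width: 0.0269
grasp_force: 30.0
time_s: 21.17
tool_pos: [0.579, -0.2666, 0.0385]
tool_rot: [-180.0, -0.1, 91.8]
force: [-5.0, 4.4, 11.6]
grip_width: 0.0269
grasp_force: 30.0
```

```bash
python3 -m jog '[[0,0,-0.0015,0,0,0,0],[0,0,0,0,0,0,0],[0,0,0,0,0,0,0.087],[0,0,0,0,0,0,0.087],[0,0,0,0,0,0,0.087],[0,0,0,0,0,0,0.087],[0,0,0,0,0,0,0.087],[0,0,0,0,0,0,0.087],[0,0,0,0,0,0,0.087],[0,0,0,0,0,0,0.087],[0,0,0,0,0,0,0.087]]' 5
python3 -m jog '[[0,0,-0.02,0,0,0,0.087],[0,0,-0.03,0,0,0,0.087],[0,0,-0.04,0,0,0,0.087],[0,0,-0.04,0,0,0,0.087],[0,0,-0.04,0,0,0,0.087],[0,0,-0.03,0,0,0,0.087],[0.03,-0.02,0,0,0,0,0.087],[0.04,-0.03,0,0,0,0,0.087],[0.03,-0.03,0,0,0,0,0.087],[0,0,0,0,0,0,0.087],[0,0,0,0,0,0,0.087]]'
python3 - <<'E'
from h import *
im,c=shot("wrist"); print(env.get_obs()["tool_pos"])
im2,c2=shot("scene");a=cv2.resize(im2[250:350,165:265],(480,480),interpolation=cv2.INTER_CUBIC)
im3,_=shot("top");b=cv2.resize(im3[160:240,375:455],(480,480),interpolation=cv2.INTER_CUBIC)
cv2.imwrite("pics/t5.png",cv2.resize(np.hstack([a,b]),(800,400)))
feet(im3,_,.008,(20,150,120),(35,255,255)); feet(im3,_,.013,(0,120,50),(8,255,255))
feet(im,c,.008,(20,150,120),(35,255,255),True,400)
E
```

```text
time_s: 22.08
tool_pos: [0.5791, -0.2672, 0.0386]
tool_rot: [180.0, 0.0, 91.8]
force: [-0.0, 0.3, 0.2]
grip_width: 0.0796
grasp_force: 0.0
time_s: 23.0
tool_pos: [0.5007, -0.1747, 0.2389]
tool_rot: [179.9, -0.2, 92.0]
force: [-0.2, -0.7, 0.9]
grip_width: 0.0872
grasp_force: 0.0
[ 0.5018641  -0.17631002  0.23923001]
[255. 258.] centre mm [435.3 120.3] size [57.9 57.7] ang 12.9
[295. 252.] centre mm [447.3  14.4] size [57.1 56.1] ang 17.3
[337. 247.] centre mm [454.2 -97.5] size [52.6 56. ] ang 88.3
[160. 100.] centre mm [888.2 384.6] size [203.6 140.3] ang 89.9
[593. 470.] centre mm [ -94.  -687.5] size [152.3  48.8] ang 88.5
[261. 235.] centre mm [ 440.7 -211.2] size [70.7 59.1] ang 77.3
[274. 134.] centre mm [453.8 -98.8] size [59.4 59.3] ang 88.7
[270.  31.] centre mm [445.3  18.4] size [59.3 71.3] ang 17.0
```

View pics/t5.png

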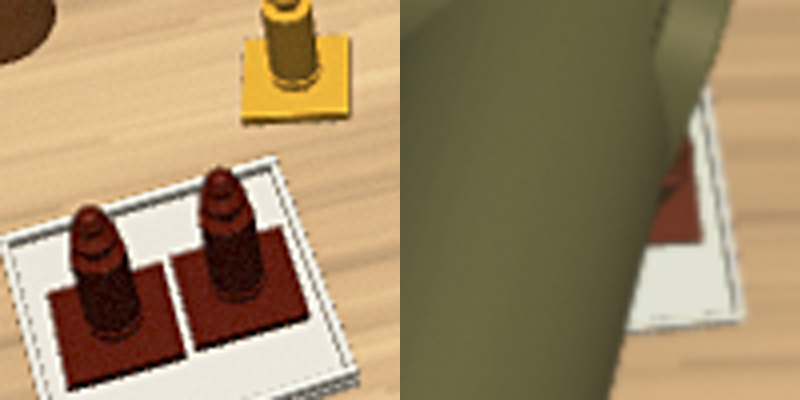

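Both dark finials stand upright in the tray. Next are the brass ones. I start with the one at (454,-98.6) mm with foot yaw -1.5° and take it to pocket 2.

```bash
python3 -m jog '[[0.026,-0.015,0,0,0,0,0.087],[0.026,-0.015,0,0,0,0,0.087],[0.0266,-0.0155,0,0,0,0,0.087],[0,0,0,0,0,0.058,0.087],[0,0,0.04,0,0,0,0.087],[0,0,0.04,0,0,0,0.087],[0,0,0.04,0,0,0,0.087],[0,0,0.04,0,0,0,0.087],[0,0,0.03,0,0,0,0.087],[0,0,0.0193,0,0,0,0.087],[0,0,0,0,0,0,0.087],[0,0,0,0,0,0,0.087]]'
python3 -c "from cell import env;o=env.get_obs();print(o['tool_pos'],o['tool_rot'])"
```

```text
time_s: 24.15
tool_pos: [0.4537, -0.1014, 0.0286]
tool_rot: [-179.9, 0.2, 88.4]
force: [0.8, 0.6, 0.4]
grip_width: 0.0868
grasp_force: 0.0
[ 0.4536535  -0.10140689  0.02863282] [-1.79850375e+02  1.51414850e-01  8.83864853e+01]
```

```bash
python3 -m jog '[[0.002,0,0,0,0,0,0.06],[0,0,0,0,0,0,0.06],[0,0,0,0,0,0,0.06],[0,0,0,0,0,0,0.06]]' 30
python3 -m jog '[[0,0,0,0,0,0,0],[0,0,0,0,0,0,0],[0,0,0,0,0,0,0],[0,0,0,0,0,0,0],[0,0,0,0,0,0,0],[0,0,0,0,0,0,0],[0,0,0,0,0,0,0],[0,0,0,0,0,0,0],[0,0,0,0,0,0,0],[0,0,0,0,0,0,0]]' 30
```

```text
time_s: 24.48
tool_pos: [0.4549, -0.0976, 0.0304]
tool_rot: [179.9, -0.0, 88.5]
force: [0.2, 0.6, 0.4]
grip_width: 0.0679
grasp_force: 0.0
time_s: 25.32
tool_pos: [0.4536, -0.0977, 0.0292]
tool_rot: [-180.0, -0.0, 88.5]
force: [-1.3, 0.8, 1.5]
grip_width: 0.0272
grasp_force: 30.0
```

```bash
python3 -m jog '[[0,0,-0.025,0,0,0,0],[0,0,-0.025,0,0,0,0],[0,0,0,0,0,-0.058,0],[0.0115,0.0176,0,0,0,0,0],[0.0164,0.025,0,0,0,0,0],[0.0164,0.025,0,0,0,0,0],[0.0114,0.02,0,0,0,0,0],[0.01,0.014,0,0,0,0,0],[0,0,0,0,0,0,0],[0,0,0,0,0,0,0],[0,0,0,0,0,0,0]]' 30
python3 -m jog '[[0,0,0.01,0,0,0,0],[0,0,0.01,0,0,0,0],[0,0,0.008,0,0,0,0],[0,0,0.003,0,0,0,0],[0,0,0,0,0,0,0],[0,0,0,0,0,0,0]]' 30
```

```text
time_s: 26.23
tool_pos: [0.552, -0.0295, 0.0783]
tool_rot: [-179.9, 0.0, 91.8]
force: [-1.1, -0.6, -4.3]
grip_width: 0.0272
grasp_force: 30.0
time_s: 26.73
tool_pos: [0.5529, -0.029, 0.0479]
tool_rot: [-180.0, 0.0, 91.8]
force: [0.1, -0.5, -3.4]
grip_width: 0.0271
grasp_force: 30.0
```

```bash
python3 -m jog '[[0,0,0.002,0,0,0,0],[0,0.008,0,0,0,0,0],[0,0.008,0,0,0,0,0],[0,0.008,0,0,0,0,0],[0,0.008,0,0,0,0,0],[0,0,0,0,0,0,0],[0,0,0,0,0,0,0]]' 30
python3 -m jog '[[0,0.008,0,0,0,0,0],[0,0.008,0,0,0,0,0],[0,0.008,0,0,0,0,0],[0,0,0,0,0,0,0]]' 30
python3 -m jog '[[0,0.006,0,0,0,0,0],[0,0.006,0,0,0,0,0],[0,0.006,0,0,0,0,0],[0,0,0,0,0,0,0]]' 30
```

```text
time_s: 27.32
tool_pos: [0.5858, -0.0279, 0.0462]
tool_rot: [-180.0, 0.0, 91.8]
force: [0.1, -0.3, -4.2]
grip_width: 0.0274
grasp_force: 30.0
time_s: 27.65
tool_pos: [0.6114, -0.0267, 0.0466]
tool_rot: [179.9, 0.0, 91.9]
force: [0.5, 0.7, -3.4]
grip_width: 0.0274
grasp_force: 30.0
time_s: 27.98
tool_pos: [0.6287, -0.0262, 0.0464]
tool_rot: [179.9, 0.0, 91.9]
force: [0.8, -0.7, -3.3]
grip_width: 0.0273
grasp_force: 30.0
```

Free all the way. Next I push to the back stop and feel for contact.

```bash
python3 -m jog '[[0,0.003,0.001,0,0,0,0],[0,0.002,0.001,0,0,0,0],[0,0,0,0,0,0,0],[0,0,0,0,0,0,0]]' 30
python3 -m jog '[[0,0.002,0,0,0,0,0],[0,0,0,0,0,0,0],[0,0,0,0,0,0,0]]' 30
python3 -m jog '[[0,0.002,0,0,0,0,0],[0,0,0,0,0,0,0],[0,0,0,0,0,0,0]]' 30
```

```text
time_s: 28.32
tool_pos: [0.632, -0.0262, 0.0441]
tool_rot: [-180.0, -0.0, 91.8]
force: [0.4, -0.2, -3.5]
grip_width: 0.0271
grasp_force: 30.0
time_s: 28.57
tool_pos: [0.6342, -0.0261, 0.0444]
tool_rot: [180.0, -0.0, 91.8]
force: [0.1, 0.2, -3.2]
grip_width: 0.0274
grasp_force: 30.0
time_s: 28.82
tool_pos: [0.6348, -0.0262, 0.044]
tool_rot: [-179.8, -0.0, 91.8]
force: [-5.8, 1.0, 0.2]
grip_width: 0.0272
grasp_force: 30.0
```

```bash
python3 -m jog '[[0,0,0,0,0,0,0.087],[0,0,0,0,0,0,0.087],[0,0,0,0,0,0,0.087],[0,0,0,0,0,0,0.087],[0,0,0,0,0,0,0.087],[0,0,0,0,0,0,0.087],[0,0,0,0,0,0,0.087],[0,0,0,0,0,0,0.087],[0,0,-0.02,0,0,0,0.087],[0,0,-0.03,0,0,0,0.087],[0,0,-0.04,0,0,0,0.087],[0,0,-0.04,0,0,0,0.087]]'
python3 -m jog '[[0,0,-0.04,0,0,0,0.087],[-0.03,-0.02,0,0,0,0,0.087],[-0.035,-0.028,0,0,0,0,0.087],[-0.035,-0.028,0,0,0,0,0.087],[-0.035,-0.028,0,0,0,0,0.087],[-0.035,-0.028,0,0,0,0,0.087],[-0.035,-0.028,0,0,0,0,0.087],[-0.03,-0.028,0,0,0,0,0.087],[-0.0227,-0.0129,0,0,0,0,0.087],[0,0,0,0,0,0,0.087],[0,0,0,0,0,0,0.087],[0,0,0,0,0,0,0.087]]'
python3 - <<'E'
from h import *
im,c=shot("wrist"); o=env.get_obs();print(o["tool_pos"],o["tool_rot"])
feet(im,c,.008,(20,150,120),(35,255,255),True,400)
im,c=shot("top");feet(im,c,.008,(20,150,120),(35,255,255))
E
```

```text
time_s: 29.82
tool_pos: [0.6353, -0.0262, 0.1749]
tool_rot: [-179.9, 0.0, 91.8]
force: [1.1, -0.3, -0.0]
grip_width: 0.0866
grasp_force: 0.0
time_s: 30.82
tool_pos: [0.4537, -0.2767, 0.2143]
tool_rot: [180.0, -0.0, 91.9]
force: [0.2, 0.1, 0.5]
grip_width: 0.0867
grasp_force: 0.0
[ 0.45399948 -0.27611886  0.21414974] [ 1.79983377e+02 -3.29212452e-02  9.19520229e+01]
[306. 141.] centre mm [ 441.8 -206.6] size [58.8 58.8] ang 77.0
[255. 258.] centre mm [435.3 120.4] size [57.9 57.5] ang 12.9
[380. 252.] centre mm [ 442. -206.] size [57.7 57.9] ang 76.9
[295. 252.] centre mm [447.2  14.7] size [57.1 55.5] ang 17.3
[309. 181.] centre mm [640.7 -26.4] size [58.8 37.6] ang 2.2
[160. 100.] centre mm [888.2 384.5] size [203.7 140.3] ang 89.9
```

```bash
python3 -m jog '[[0.03,-0.005,0,0,0,0,0.087],[0.0402,-0.0049,0,0,0,0,0.087],[0,0,0,0,0,0.09,0.087],[0,0,0,0,0,0.09,0.087],[0,0,0,0,0,0.08,0.087],[0,0,0.04,0,0,0,0.087],[0,0,0.04,0,0,0,0.087],[0,0,0.04,0,0,0,0.087],[0,0,0.04,0,0,0,0.087],[0,0,0.0242,0,0,0,0.087],[0,0,0,0,0,0,0.087],[0,0,0,0,0,0,0.087]]'
python3 -m jog '[[0,0,0,0,0,0,0.065],[0,0,0,0,0,0,0.065],[0,0,0,0,0,0,0.065]]' 30
```

```text
time_s: 31.92
tool_pos: [0.4404, -0.2067, 0.0293]
tool_rot: [-179.8, 0.1, 77.0]
force: [-0.6, -0.5, 0.4]
grip_width: 0.0868
grasp_force: 0.0
time_s: 32.17
tool_pos: [0.4428, -0.2079, 0.032]
tool_rot: [179.8, -0.0, 77.0]
force: [0.5, -0.1, -0.3]
grip_width: 0.0742
grasp_force: 0.0
```

```bash
python3 -m jog '[[0.0005,0,0.0005,0,0,0,0],[0,0,0,0,0,0,0],[0,0,0,0,0,0,0],[0,0,0,0,0,0,0],[0,0,0,0,0,0,0],[0,0,0,0,0,0,0],[0,0,0,0,0,0,0],[0,0,0,0,0,0,0],[0,0,0,0,0,0,0],[0,0,0,0,0,0,0],[0,0,0,0,0,0,0]]' 30
python3 -m jog '[[0,0,-0.025,0,0,0,0],[0,0,-0.025,0,0,0,0],[0,0,0,0,0,-0.09,0],[0,0,0,0,0,-0.09,0],[0,0,0,0,0,-0.08,0],[0,0,0,0,0,0,0],[0,0,0,0,0,0,0]]' 30
```

```text
time_s: 33.08
tool_pos: [0.4412, -0.2072, 0.0295]
tool_rot: [180.0, 0.0, 76.9]
force: [0.5, -0.9, -1.7]
grip_width: 0.0272
grasp_force: 30.0
time_s: 33.67
tool_pos: [0.4402, -0.2069, 0.079]
tool_rot: [-179.9, -0.0, 91.7]
force: [0.7, -0.2, -3.6]
grip_width: 0.0271
grasp_force: 30.0
```

```bash
python3 -m jog '[[0.0125,0.0164,0,0,0,0,0],[0.02,0.027,0,0,0,0,0],[0.02,0.027,0,0,0,0,0],[0.02,0.025,0,0,0,0,0],[0.012,0.016,0,0,0,0,0],[0.005,0.007,0,0,0,0,0],[0,0,0,0,0,0,0],[0,0,0.01,0,0,0,0],[0,0,0.012,0,0,0,0],[0,0,0.008,0,0,0,0],[0,0,0.003,0,0,0,0],[0,0,0,0,0,0,0]]' 30
python3 -m jog '[[0,0,0,0,0,0,0],[0,0,0,0,0,0,0]]' 30
```

```text
time_s: 34.67
tool_pos: [0.5546, -0.1146, 0.045]
tool_rot: [-179.8, -0.0, 91.7]
force: [0.1, 0.8, -3.3]
grip_width: 0.0273
grasp_force: 30.0
time_s: 34.83
tool_pos: [0.5567, -0.1143, 0.0469]
tool_rot: [180.0, 0.0, 91.8]
force: [-0.2, 0.2, -3.1]
grip_width: 0.0272
grasp_force: 30.0
```

```bash
python3 -m jog '[[0.0005,0.008,0,0,0,0,0],[0,0.008,0,0,0,0,0],[0,0.008,0,0,0,0,0],[0,0.008,0,0,0,0,0],[0,0,0,0,0,0,0]]' 30
python3 -m jog '[[0,0.008,0,0,0,0,0],[0,0.008,0,0,0,0,0],[0,0.008,0,0,0,0,0],[0,0,0,0,0,0,0]]' 30
python3 -m jog '[[0,0.006,0,0,0,0,0],[0,0.006,0,0,0,0,0],[0,0.006,0,0,0,0,0],[0,0,0,0,0,0,0]]' 30
python3 -m jog '[[0,0.003,0.001,0,0,0,0],[0,0.002,0.001,0,0,0,0],[0,0,0,0,0,0,0],[0,0,0,0,0,0,0]]' 30
```

```text
time_s: 35.25
tool_pos: [0.5911, -0.1119, 0.0468]
tool_rot: [179.9, 0.0, 91.9]
force: [-0.0, 0.1, -3.1]
grip_width: 0.0271
grasp_force: 30.0
time_s: 35.58
tool_pos: [0.6146, -0.1112, 0.0467]
tool_rot: [179.9, 0.0, 91.9]
force: [-0.1, -0.6, -3.8]
grip_width: 0.0271
grasp_force: 30.0
time_s: 35.92
tool_pos: [0.632, -0.1107, 0.0467]
tool_rot: [179.9, 0.0, 91.9]
force: [0.0, 0.2, -2.7]
grip_width: 0.0275
grasp_force: 30.0
time_s: 36.25
tool_pos: [0.6352, -0.1109, 0.0444]
tool_rot: [-180.0, -0.0, 91.8]
force: [0.1, 0.2, -3.4]
grip_width: 0.0272
grasp_force: 30.0
```

```bash
python3 -m jog '[[0,0.002,0.0005,0,0,0,0],[0,0,0,0,0,0,0],[0,0,0,0,0,0,0]]' 30
python3 -m jog '[[0,0.002,0,0,0,0,0],[0,0,0,0,0,0,0],[0,0,0,0,0,0,0]]' 30
```

```text
time_s: 36.5
tool_pos: [0.6374, -0.1109, 0.0441]
tool_rot: [180.0, -0.0, 91.8]
force: [-0.1, -0.5, -4.3]
grip_width: 0.0272
grasp_force: 30.0
time_s: 36.75
tool_pos: [0.6377, -0.1108, 0.0439]
tool_rot: [-179.8, -0.0, 91.8]
force: [-5.1, 1.3, 0.1]
grip_width: 0.0273
grasp_force: 30.0
```

```bash
python3 -m jog '[[0,0,0,0,0,0,0.087],[0,0,0,0,0,0,0.087],[0,0,0,0,0,0,0.087],[0,0,0,0,0,0,0.087],[0,0,0,0,0,0,0.087],[0,0,0,0,0,0,0.087],[0,0,0,0,0,0,0.087],[0,0,0,0,0,0,0.087],[0,0,-0.02,0,0,0,0.087],[0,0,-0.03,0,0,0,0.087],[0,0,-0.04,0,0,0,0.087],[0,0,-0.04,0,0,0,0.087]]'
python3 -m jog '[[0,0,-0.04,0,0,0,0.087],[0.009,-0.028,0,0,0,0,0.087],[0.009,-0.032,0,0,0,0,0.087],[0.009,-0.032,0,0,0,0,0.087],[0.009,-0.032,0,0,0,0,0.087],[0.009,-0.032,0,0,0,0,0.087],[0.009,-0.022,0,0,0,0,0.087],[0.003,-0.008,0,0,0,0,0.087],[0,0,0,0,0,0,0.087],[0,0,0,0,0,0,0.087],[0,0,0,0,0,0,0.087]]'
python3 - <<'E'
from h import *
im,c=shot("wrist"); o=env.get_obs();print(o["tool_pos"],o["tool_rot"])
feet(im,c,.008,(20,150,120),(35,255,255),True,400)
im,c=shot("top");feet(im,c,.008,(20,150,120),(35,255,255))
E
```

```text
time_s: 37.75
tool_pos: [0.6386, -0.1107, 0.1747]
tool_rot: [-179.9, -0.0, 91.8]
force: [0.5, -0.8, 0.1]
grip_width: 0.0865
grasp_force: 0.0
time_s: 38.67
tool_pos: [0.453, -0.0603, 0.2144]
tool_rot: [179.9, 0.0, 91.8]
force: [0.9, 1.0, 0.2]
grip_width: 0.0869
grasp_force: 0.0
[ 0.45288052 -0.06039445  0.21417734] [1.79969690e+02 5.96620144e-02 9.17718937e+01]
[477. 264.] centre mm [ 644.4 -118. ] size [62.1 52.7] ang 1.6
[484. 187.] centre mm [641.4 -28.9] size [61.7 58.1] ang 1.7
[312. 137.] centre mm [446.8  13.6] size [59.1 59.1] ang 17.1
[303.  32.] centre mm [434.  122.8] size [59.2 66.8] ang 13.2
[255. 258.] centre mm [435.3 120.3] size [57.9 57.7] ang 12.9
[292. 252.] centre mm [445.5  27.3] size [39.3 63.5] ang 89.0
[160. 100.] centre mm [888.3 384.6] size [203.6 140.2] ang 89.9
```

```bash
python3 -m jog '[[0.034,-0.002,0,0,0,0,0.087],[0.0404,-0.0018,0,0,0,0,0.087],[0,0,0,0,0,-0.09,0.087],[0,0,0,0,0,-0.09,0.087],[0,0,0,0,0,-0.087,0.087],[0,0,0.04,0,0,0,0.087],[0,0,0.04,0,0,0,0.087],[0,0,0.04,0,0,0,0.087],[0,0,0.04,0,0,0,0.087],[0,0,0.0242,0,0,0,0.087],[0,0,0,0,0,0,0.087],[0,0,0,0,0,0,0.087]]'
python3 -m jog '[[0,0,0,0,0,0,0.065],[0,0,0,0,0,0,0.065],[0,0,0,0,0,0,0.065]]' 30
```

```text
time_s: 39.77
tool_pos: [0.4451, 0.0136, 0.029]
tool_rot: [-179.8, 0.1, 107.1]
force: [0.5, 0.4, 0.2]
grip_width: 0.087
grasp_force: 0.0
time_s: 40.02
tool_pos: [0.4474, 0.0148, 0.0317]
tool_rot: [179.8, -0.0, 107.1]
force: [0.6, 0.3, 0.9]
grip_width: 0.0741
grasp_force: 0.0
```

```bash
python3 -m jog '[[0,0,0.0005,0,0,0,0],[0,0,0,0,0,0,0],[0,0,0,0,0,0,0],[0,0,0,0,0,0,0],[0,0,0,0,0,0,0],[0,0,0,0,0,0,0],[0,0,0,0,0,0,0],[0,0,0,0,0,0,0],[0,0,0,0,0,0,0],[0,0,0,0,0,0,0],[0,0,0,0,0,0,0]]' 30
python3 -m jog '[[0,0,-0.025,0,0,0,0],[0,0,-0.025,0,0,0,0],[0,0,0,0,0,0.09,0],[0,0,0,0,0,0.09,0],[0,0,0,0,0,0.087,0],[0,0,0,0,0,0,0],[0,0,0,0,0,0,0]]' 30
```

```text
time_s: 40.93
tool_pos: [0.4459, 0.0146, 0.0294]
tool_rot: [180.0, 0.0, 107.1]
force: [1.7, 1.0, -1.5]
grip_width: 0.0272
grasp_force: 30.0
time_s: 41.52
tool_pos: [0.4445, 0.0143, 0.0786]
tool_rot: [-179.9, 0.0, 92.0]
force: [-0.3, 0.8, -4.3]
grip_width: 0.0273
grasp_force: 30.0
```

```bash
python3 -m jog '[[0.0052,0.0144,0,0,0,0,0],[0.008,0.024,0,0,0,0,0],[0.008,0.024,0,0,0,0,0],[0.008,0.022,0,0,0,0,0],[0.005,0.015,0,0,0,0,0],[0.003,0.007,0,0,0,0,0],[0,0,0,0,0,0,0],[0,0,0.01,0,0,0,0],[0,0,0.012,0,0,0,0],[0,0,0.008,0,0,0,0],[0,0,0.003,0,0,0,0],[0,0,0,0,0,0,0]]' 30
python3 -m jog '[[0,0,0,0,0,0,0],[0,0,0,0,0,0,0],[0,0,0,0,0,0,0]]' 30
```

```text
time_s: 42.52
tool_pos: [0.5489, 0.0546, 0.0448]
tool_rot: [-179.8, 0.0, 91.8]
force: [0.1, 0.2, -4.6]
grip_width: 0.0275
grasp_force: 30.0
time_s: 42.77
tool_pos: [0.5511, 0.0552, 0.0469]
tool_rot: [179.9, -0.0, 91.8]
force: [-0.9, 0.2, -4.6]
grip_width: 0.0274
grasp_force: 30.0
```

```bash
python3 -m jog '[[0,0.008,0,0,0,0,0],[0,0.008,0,0,0,0,0],[0,0.008,0,0,0,0,0],[0,0.008,0,0,0,0,0],[0,0,0,0,0,0,0]]' 30
python3 -m jog '[[0,0.008,0,0,0,0,0],[0,0.008,0,0,0,0,0],[0,0.008,0,0,0,0,0],[0,0,0,0,0,0,0]]' 30
python3 -m jog '[[0,0.006,0,0,0,0,0],[0,0.006,0,0,0,0,0],[0,0.006,0,0,0,0,0],[0,0,0,0,0,0,0]]' 30
python3 -m jog '[[0,0.003,0.001,0,0,0,0],[0,0.002,0.001,0,0,0,0],[0,0.002,0.0005,0,0,0,0],[0,0,0,0,0,0,0],[0,0,0,0,0,0,0]]' 30
```

```text
time_s: 43.18
tool_pos: [0.5852, 0.0562, 0.0467]
tool_rot: [179.9, 0.0, 91.8]
force: [0.2, -0.2, -4.1]
grip_width: 0.0273
grasp_force: 30.0
time_s: 43.52
tool_pos: [0.6088, 0.057, 0.0466]
tool_rot: [179.9, 0.0, 91.8]
force: [-0.1, -0.4, -3.5]
grip_width: 0.0275
grasp_force: 30.0
time_s: 43.85
tool_pos: [0.6261, 0.0575, 0.0466]
tool_rot: [179.9, 0.0, 91.8]
force: [-0.4, 0.1, -4.8]
grip_width: 0.027
grasp_force: 30.0
time_s: 44.27
tool_pos: [0.6315, 0.0577, 0.0437]
tool_rot: [-180.0, -0.0, 91.8]
force: [1.2, -0.8, -4.0]
grip_width: 0.0272
grasp_force: 30.0
```

```bash
python3 -m jog '[[0,0.002,0,0,0,0,0],[0,0,0,0,0,0,0],[0,0,0,0,0,0,0]]' 30
python3 -m jog '[[0,0.001,0,0,0,0,0],[0,0,0,0,0,0,0]]' 30
```

```text
time_s: 44.52
tool_pos: [0.632, 0.0576, 0.0436]
tool_rot: [-179.8, -0.0, 91.8]
force: [-5.2, -0.7, -1.6]
grip_width: 0.0273
grasp_force: 30.0
time_s: 44.68
tool_pos: [0.632, 0.0576, 0.0436]
tool_rot: [-179.7, -0.0, 91.8]
force: [-8.4, -0.8, 1.5]
grip_width: 0.0276
grasp_force: 30.0
```

```bash
python3 -m jog '[[0,-0.001,0,0,0,0,0.087],[0,0,0,0,0,0,0.087],[0,0,0,0,0,0,0.087],[0,0,0,0,0,0,0.087],[0,0,0,0,0,0,0.087],[0,0,0,0,0,0,0.087],[0,0,0,0,0,0,0.087],[0,0,0,0,0,0,0.087],[0,0,-0.02,0,0,0,0.087],[0,0,-0.03,0,0,0,0.087],[0,0,-0.04,0,0,0,0.087],[0,0,-0.04,0,0,0,0.087]]'
python3 -m jog '[[0,0,-0.04,0,0,0,0.087],[0,-0.028,0,0,0,0,0.087],[0,-0.032,0,0,0,0,0.087],[0,-0.032,0,0,0,0,0.087],[0,-0.032,0,0,0,0,0.087],[-0.004,-0.032,0,0,0,0,0.087],[-0.003,-0.022,0,0,0,0,0.087],[0,-0.012,0,0,0,0,0.087],[0,0,0,0,0,0,0.087],[0,0,0,0,0,0,0.087],[0,0,0,0,0,0,0.087]]'
python3 - <<'E'
from h import *
im,c=shot("wrist"); o=env.get_obs();print(o["tool_pos"],o["tool_rot"])
feet(im,c,.008,(20,150,120),(35,255,255),True,400)
im,c=shot("top");feet(im,c,.008,(20,150,120),(35,255,255))
E
```

```text
time_s: 45.68
tool_pos: [0.6328, 0.0575, 0.1745]
tool_rot: [-179.9, 0.0, 91.8]
force: [0.7, -0.2, 0.5]
grip_width: 0.0861
grasp_force: 0.0
time_s: 46.6
tool_pos: [0.4449, 0.0447, 0.2142]
tool_rot: [179.9, -0.0, 91.8]
force: [-0.0, -0.3, 0.3]
grip_width: 0.0867
grasp_force: 0.0
[0.44489152 0.04464637 0.21399825] [1.79957275e+02 1.75471615e-02 9.18127658e+01]
[477. 282.] centre mm [641.7 -32.6] size [62.  58.4] ang 1.9
[486. 208.] centre mm [638.8  54.5] size [61.9 58.3] ang 1.8
[308. 135.] centre mm [434.7 119.9] size [59.2 59.2] ang 13.1
[309. 181.] centre mm [640.5 -26.5] size [59.3 37.8] ang 2.3
[341. 179.] centre mm [ 645.8 -111.8] size [64.3 37.2] ang 2.7
[160. 100.] centre mm [888.3 384.7] size [203.7 140.2] ang 89.9
```

```bash
python3 -m jog '[[0.036,-0.004,0,0,0,0,0.087],[0.0398,-0.0037,0,0,0,0,0.087],[0,0,0,0,0,-0.1,0.087],[0,0,0,0,0,-0.095,0.087],[0,0,0.04,0,0,0,0.087],[0,0,0.04,0,0,0,0.087],[0,0,0.04,0,0,0,0.087],[0,0,0.04,0,0,0,0.087],[0,0,0.0242,0,0,0,0.087],[0,0,0,0,0,0,0.087],[0,0,0,0,0,0,0.087]]'
python3 -m jog '[[0,0,0,0,0,0,0.065],[0,0,0,0,0,0,0.065],[0,0,0,0,0,0,0.065]]' 30
```

```text
time_s: 47.62
tool_pos: [0.4335, 0.1195, 0.0288]
tool_rot: [-179.8, 0.1, 103.0]
force: [0.1, 1.0, 0.8]
grip_width: 0.0871
grasp_force: 0.0
time_s: 47.87
tool_pos: [0.4356, 0.121, 0.0316]
tool_rot: [179.8, -0.1, 103.0]
force: [-0.0, -0.5, 0.3]
grip_width: 0.0743
grasp_force: 0.0
```

```bash
python3 -m jog '[[0,0,0.0005,0,0,0,0],[0,0,0,0,0,0,0],[0,0,0,0,0,0,0],[0,0,0,0,0,0,0],[0,0,0,0,0,0,0],[0,0,0,0,0,0,0],[0,0,0,0,0,0,0],[0,0,0,0,0,0,0],[0,0,0,0,0,0,0],[0,0,0,0,0,0,0],[0,0,0,0,0,0,0]]' 30
python3 -m jog '[[0,0,-0.025,0,0,0,0],[0,0,-0.025,0,0,0,0],[0,0,0,0,0,0.1,0],[0,0,0,0,0,0.095,0],[0,0,0,0,0,0,0],[0,0,0,0,0,0,0]]' 30
```

```text
time_s: 48.78
tool_pos: [0.4341, 0.1203, 0.0292]
tool_rot: [180.0, -0.0, 103.0]
force: [1.3, -0.4, -1.3]
grip_width: 0.027
grasp_force: 30.0
time_s: 49.28
tool_pos: [0.4327, 0.1198, 0.0784]
tool_rot: [-179.9, 0.0, 92.0]
force: [-0.3, 0.5, -4.2]
grip_width: 0.0273
grasp_force: 30.0
```

```bash
python3 -m jog '[[0.003,0.0148,0,0,0,0,0],[0.003,0.026,0,0,0,0,0],[0.003,0.026,0,0,0,0,0],[0.003,0.024,0,0,0,0,0],[0.003,0.016,0,0,0,0,0],[0,0.008,0,0,0,0,0],[0,0,0,0,0,0,0],[0,0,0.01,0,0,0,0],[0,0,0.012,0,0,0,0],[0,0,0.008,0,0,0,0],[0,0,0.003,0,0,0,0],[0,0,0,0,0,0,0]]' 30
python3 -m jog '[[0,0,0,0,0,0,0],[0,0,0,0,0,0,0],[0,0,0,0,0,0,0]]' 30
```

```text
time_s: 50.28
tool_pos: [0.5462, 0.1385, 0.0446]
tool_rot: [-179.8, 0.0, 91.9]
force: [-0.8, -0.9, -3.9]
grip_width: 0.0274
grasp_force: 30.0
time_s: 50.53
tool_pos: [0.5486, 0.139, 0.0468]
tool_rot: [179.9, -0.0, 91.8]
force: [-0.1, -0.1, -4.2]
grip_width: 0.0275
grasp_force: 30.0
```

```bash
python3 -m jog '[[0,0.008,0,0,0,0,0],[0,0.008,0,0,0,0,0],[0,0.008,0,0,0,0,0],[0,0.008,0,0,0,0,0],[0,0,0,0,0,0,0]]' 30
python3 -m jog '[[0,0.008,0,0,0,0,0],[0,0.008,0,0,0,0,0],[0,0.008,0,0,0,0,0],[0,0,0,0,0,0,0]]' 30
python3 -m jog '[[0,0.006,0,0,0,0,0],[0,0.006,0,0,0,0,0],[0,0.006,0,0,0,0,0],[0,0,0,0,0,0,0]]' 30
python3 -m jog '[[0,0.003,0.001,0,0,0,0],[0,0.002,0.001,0,0,0,0],[0,0.002,0.0005,0,0,0,0],[0,0,0,0,0,0,0],[0,0,0,0,0,0,0]]' 30
python3 -m jog '[[0,0.002,0,0,0,0,0],[0,0,0,0,0,0,0],[0,0,0,0,0,0,0]]' 30
```

```text
time_s: 50.95
tool_pos: [0.5826, 0.1397, 0.0465]
tool_rot: [179.9, 0.0, 91.8]
force: [1.0, 0.1, -3.7]
grip_width: 0.0275
grasp_force: 30.0
time_s: 51.28
tool_pos: [0.6062, 0.1405, 0.0464]
tool_rot: [179.9, 0.0, 91.8]
force: [0.4, -0.1, -3.7]
grip_width: 0.0271
grasp_force: 30.0
time_s: 51.62
tool_pos: [0.6236, 0.1412, 0.0464]
tool_rot: [179.9, 0.0, 91.8]
force: [-0.1, -0.6, -4.0]
grip_width: 0.0275
grasp_force: 30.0
time_s: 52.03
tool_pos: [0.629, 0.1415, 0.0436]
tool_rot: [-180.0, -0.0, 91.8]
force: [-0.3, -0.7, -3.1]
grip_width: 0.0272
grasp_force: 30.0
time_s: 52.28
tool_pos: [0.6292, 0.1415, 0.0435]
tool_rot: [-179.8, -0.0, 91.8]
force: [-5.0, -0.8, -1.6]
grip_width: 0.0272
grasp_force: 30.0
```

```bash
python3 -m jog '[[0,-0.001,0,0,0,0,0.087],[0,0,0,0,0,0,0.087],[0,0,0,0,0,0,0.087],[0,0,0,0,0,0,0.087],[0,0,0,0,0,0,0.087],[0,0,0,0,0,0,0.087],[0,0,0,0,0,0,0.087],[0,0,0,0,0,0,0.087],[0,0,-0.02,0,0,0,0.087],[0,0,-0.03,0,0,0,0.087],[0,0,-0.04,0,0,0,0.087],[0,0,-0.04,0,0,0,0.087]]'
python3 -m jog '[[0,0,-0.04,0,0,0,0.087],[0.02,-0.011,0,0,0,0,0.087],[0.03,-0.016,0,0,0,0,0.087],[0.03,-0.016,0,0,0,0,0.087],[0.026,-0.014,0,0,0,0,0.087],[0.015,-0.008,0,0,0,0,0.087],[0,0,0,0,0,0,0.087],[0,0,0,0,0,0,0.087],[0,0,0,0,0,0,0.087]]'
python3 - <<'E'
from h import *
im,c=shot("wrist"); o=env.get_obs();print(o["tool_pos"],o["tool_rot"])
np.savez("w3.npz",im=im,pose=c["pose"])
cv2.imwrite("pics/w3.png",im)
E
```

```text
time_s: 53.28
tool_pos: [0.6292, 0.1412, 0.1742]
tool_rot: [-179.9, 0.0, 91.8]
force: [1.2, 0.7, -0.3]
grip_width: 0.086
grasp_force: 0.0
time_s: 54.03
tool_pos: [0.5619, 0.2589, 0.2138]
tool_rot: [180.0, 0.1, 91.7]
force: [0.3, 0.5, -0.8]
grip_width: 0.0872
grasp_force: 0.0
[0.56220446 0.25834347 0.2137935 ] [1.79957611e+02 5.34296677e-02 9.16853930e+01]
```

View pics/w3.png

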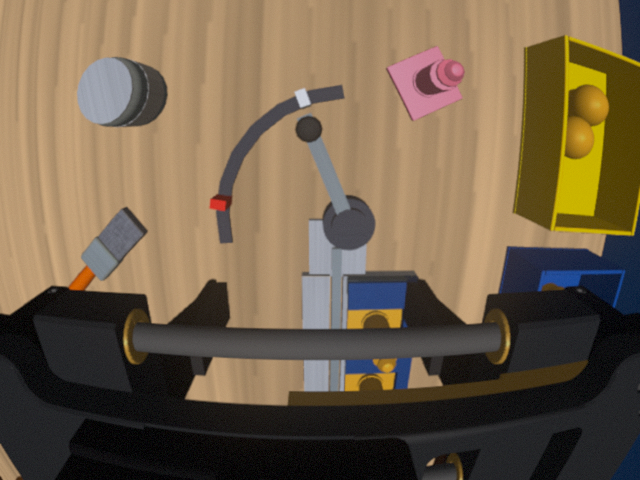

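The knob top is at (309,129), the white post at (303,97), the red post at (221,202) and the pivot cap at (348,222). The finials in pockets 4 and 3 are seated.

```bash
python3 - <<'E'
from h import *
d=np.load("w3.npz");c=env.get_calibration("wrist");c["pose"]=d["pose"]
P=lambda u,v,z:unproj([[u,v]],c,z,True)[0]
k=P(309,129,.078);w=P(303,96.5,.03);r=P(221,201.5,.03);print(k,w,r,"chord",np.linalg.norm(w-r),"pivot cap",P(348,222,.045))
t=np.radians(1.9)
pv=np.mean([w-.13*np.r_[np.cos(t+np.radians(110)),np.sin(t+np.radians(110))],r-.13*np.r_[np.cos(t+np.radians(170)),np.sin(t+np.radians(170))]],0)
print(pv,np.linalg.norm(k-pv),np.degrees(np.arctan2(*(k-pv)[::-1]))-111.9)
E
```

```text
[0.55413124 0.33985139] [0.54680829 0.37030275] [0.46991611 0.27011202] chord 0.126295644429316 pivot cap [0.59158502 0.25680845]
[0.59695794 0.25073945] 0.09886892411585692 3.768680848698466
```

```bash
python3 -m jog '[[0.03,-0.0012,0,0,0,0,0.087],[0.03,-0.002,0,0,0,0,0.087],[0.0227,-0.002,0,0,0,0,0.087],[0,0,0,0,0,-0.095,0.087],[0,0,0,0,0,-0.095,0.087],[0,0,0,0,0,-0.095,0.087],[0,0,0,0,0,-0.095,0.087],[0,0,0.04,0,0,0,0.087],[0,0,0.04,0,0,0,0.087],[0,0,0.04,0,0,0,0.087],[0,0,0.03,0,0,0,0.087],[0,0,0.0218,0,0,0,0.087]]'
python3 -m jog '[[0,0,0,0,0,0,0],[0,0,0,0,0,0,0],[0,0,0,0,0,0,0],[0,0,0,0,0,0,0],[0,0,0,0,0,0,0],[0,0,0,0,0,0,0],[0,0,0,0,0,0,0],[0,0,0,0,0,0,0],[0,0,0,0,0,0,0],[0,0,0,0,0,0,0],[0,0,0,0,0,0,0],[0,0,0,0,0,0,0]]' 8
python3 -m jog '[[0,0,0,0,0,0,0],[0,0,0,0,0,0,0]]' 8
```

```text
time_s: 55.08
tool_pos: [0.553, 0.3396, 0.0382]
tool_rot: [-179.8, 0.1, 113.4]
force: [0.2, -0.4, -0.2]
grip_width: 0.0866
grasp_force: 0.0
time_s: 56.08
tool_pos: [0.5531, 0.3429, 0.0418]
tool_rot: [-180.0, -0.0, 113.6]
force: [-1.5, 0.5, 0.0]
grip_width: 0.0213
grasp_force: 8.0
time_s: 56.25
tool_pos: [0.5531, 0.3429, 0.0418]
tool_rot: [-180.0, -0.0, 113.6]
force: [-0.3, -0.8, 1.1]
grip_width: 0.0214
grasp_force: 8.0
```

```bash
python3 -m jog '[[-0.0005,-0.01,0,0,0,-0.1,0],[-0.0005,-0.01,0,0,0,-0.1,0],[-0.0005,-0.01,0,0,0,-0.1,0],[-0.0005,-0.01,0,0,0,-0.1,0],[-0.0005,-0.01,0,0,0,-0.1,0],[-0.0005,-0.01,0,0,0,-0.1,0],[-0.0005,-0.01,0,0,0,-0.1,0],[-0.0005,-0.01,0,0,0,-0.1,0],[-0.0005,-0.01,0,0,0,-0.1,0],[-0.0005,-0.01,0,0,0,-0.1,0],[0,0,0,0,0,0,0],[0,0,0,0,0,0,0]]' 8
python3 - <<'E'
from h import *
im,c=shot("top")
o=cv2.resize(ortho(im,c,.033,.44,.72,-.25,.40,.001),None,fx=1.2,fy=1.2)
cv2.imwrite("pics/o4.png",o)
E
```

```text
time_s: 57.25
tool_pos: [0.4937, 0.2666, 0.0418]
tool_rot: [-180.0, -0.1, 170.7]
force: [-3.4, 0.3, 2.0]
grip_width: 0.0219
grasp_force: 8.0
```

View pics/o4.png

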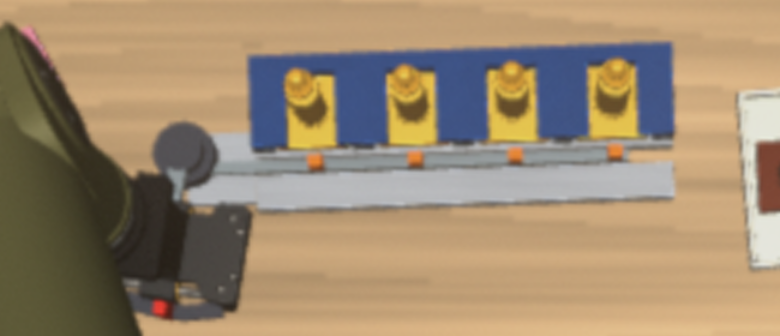

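The teeth sit amid the mouths at (315, 416, 515, 615) and all four brass finials are home. The lever looks about 1° short, so I nudge it, release, back away and verify from the wrist.

```bash
python3 -m jog '[[0,-0.0017,0,0,0,-0.017,0],[0,0,0,0,0,0,0],[0,0,0,0,0,0,0]]' 8
python3 -m jog '[[0,0,0,0,0,0,0.087],[0,0,0,0,0,0,0.087],[0,0,0,0,0,0,0.087],[0,0,0,0,0,0,0.087],[0,0,0,0,0,0,0.087],[0,0,0,0,0,0,0.087],[0,0,0,0,0,0,0.087],[0,0,-0.02,0,0,0,0.087],[0,0,-0.03,0,0,0,0.087],[0,0,-0.04,0,0,0,0.087],[0,0,-0.04,0,0,0,0.087],[0,0,-0.04,0,0,0,0.087]]'
python3 -m jog '[[0,0,0,0,0,0.12,0.087],[0,0,0,0,0,0.12,0.087],[0,0,0,0,0,0.12,0.087],[0,0,0,0,0,0.12,0.087],[0,0,0,0,0,0.12,0.087],[0,0,0,0,0,0.12,0.087],[0,0,0,0,0,0.12,0.087],[0,0,0,0,0,0.12,0.087],[0,0,0,0,0,0.12,0.087],[0,0,0,0,0,0.12,0.087],[0,0,0,0,0,0.12,0.087],[0,0,0,0,0,0.06,0.087]]'
python3 -m jog '[[-0.03,0.02,0,0,0,0,0.087],[-0.035,0.02,0,0,0,0,0.087],[-0.025,0.01,0,0,0,0,0.087],[-0.01,0.005,0,0,0,0,0.087],[0,0,0,0,0,0,0.087],[0,0,0,0,0,0,0.087],[0,0,0,0,0,0,0.087]]'
python3 - <<'E'
from h import *
im,c=shot("wrist");print(c["pose"][:3,3])
np.savez("w4.npz",im=im,pose=c["pose"])
cv2.imwrite("pics/w4.png",im)
E
```

```text
time_s: 57.55
tool_pos: [0.4937, 0.266, 0.0418]
tool_rot: [180.0, -0.1, 171.9]
force: [-5.4, 1.2, 2.2]
grip_width: 0.0217
grasp_force: 8.0
time_s: 58.55
tool_pos: [0.494, 0.2649, 0.2136]
tool_rot: [-180.0, 0.0, 171.9]
force: [0.9, 0.8, 0.0]
grip_width: 0.0855
grasp_force: 0.0
time_s: 59.55
tool_pos: [0.4944, 0.2651, 0.2119]
tool_rot: [180.0, -0.0, 92.5]
force: [-0.4, -0.5, 0.2]
grip_width: 0.0869
grasp_force: 0.0
time_s: 60.13
tool_pos: [0.5532, 0.1705, 0.2117]
tool_rot: [-180.0, -0.1, 93.0]
force: [-0.7, 1.0, -0.2]
grip_width: 0.087
grasp_force: 0.0
[0.54986343 0.24936483 0.37379917]
```

View pics/w4.png

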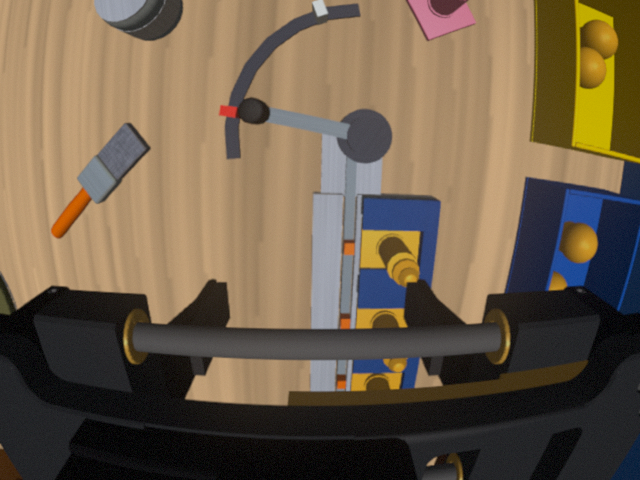

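```bash
python3 - <<'E'
from h import *
d=np.load("w4.npz");c=env.get_calibration("wrist");c["pose"]=d["pose"];im=d["im"]
P=lambda u,v,z:unproj([[u,v]],c,z,True)[0]
t=np.radians(1.9);R=np.array([[np.cos(t),np.sin(t)],[-np.sin(t),np.cos(t)]])
hsv=cv2.cvtColor(im,cv2.COLOR_BGR2HSV)
def cen(lo,hi,box):
    u0,u1,v0,v1=box;m=cv2.inRange(hsv,lo,hi)[v0:v1,u0:u1];M=cv2.moments(m,True);return M["m10"]/M["m00"]+u0,M["m01"]/M["m00"]+v0
r=cen((0,180,100),(6,255,255),(205,250,95,125));to=cen((5,150,100),(16,255,255),(338,358,235,262))
w=(319.5,7);print(r,to)
rw=P(*r,.03);ww=P(*w,.03);kn=P(254,109,.078);tooth=P(*to,.027)
e=[P(390,v,.022) for v in(231,284)]
print("rack-frame y: tooth",(R@(tooth-[.632,.0153]))*1e3,"foot edges",[(R@(x-[.632,.0153]))[1]*1e3 for x in e],"pocket4 126")
for pv in([.595,.251],[.594,.2515]):
    a=lambda p:np.degrees(np.arctan2(*(p-np.array(pv))[::-1]))-111.9
    print("angles knob",a(kn),"red",a(rw),"white",a(ww),kn)
# arm direction: edges of grey arm sampled, z~.03
g=[P(u,v,.033) for u,v in((275,114.5),(345,130.5))];dd=g[0]-g[1];print("arm dir lever deg",np.degrees(np.arctan2(dd[1],dd[0]))-111.9)
E
python3 - <<'E'
import cv2
im=cv2.imread("pics/w4.png")[80:300,205:455];cv2.imwrite("pics/w4c.png",cv2.resize(im,(682,600),interpolation=cv2.INTER_CUBIC))
E
```

```text
(228.25165562913907, 110.93377483443709) (348.6031746031746, 247.9047619047619)
rack-frame y: tooth [-41.0939235  125.60616284] foot edges [np.float64(142.36458139813692), np.float64(85.21795736683768)] pocket4 126
angles knob 59.099369792189435 red 61.01340645589477 white 0.5790242729609503 [0.49927894 0.26616181]
angles knob 59.301056841074654 red 61.18008161035331 white 0.24990847648153647 [0.49927894 0.26616181]
arm dir lever deg 57.80117750678525
```

View pics/w4c.png

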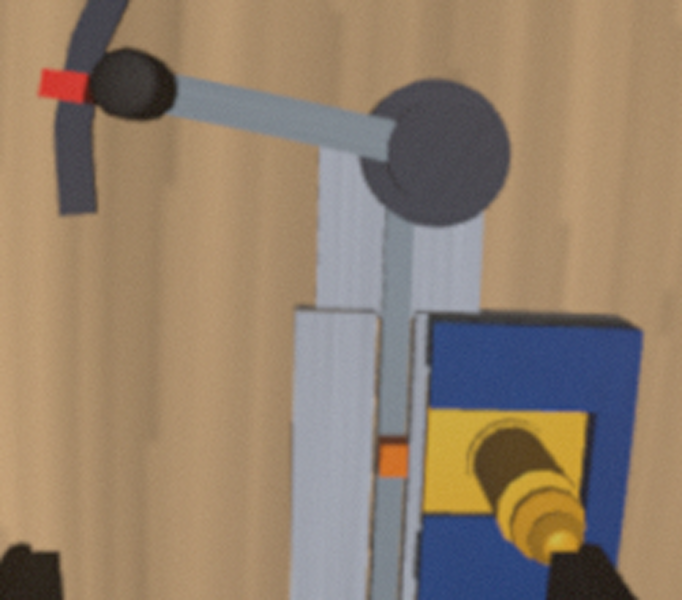

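The arm points at the red post and the tooth stands at rack y = 125.6 mm against the mouth centre at 126, so the lever is at about 60°. The pocket 4 finial is fully home.

```bash
python3 -c "from cell import env;print(env.sign_off())"
```

```text
the job is handed in; nothing more can be done
None
```

The job is handed in: both lacquered finials stand upright in the tray, the four brass finials are home in the pockets, and the lever is at the red mark (about 60°).

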